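# Rock three couplings for play and scrap the worn one

### The arm

A 6-joint arm with a two-finger parallel gripper is mounted at the origin on a cart in front of the work surface, level with it; the furniture and walls round the work are solid. World frame = base frame: x ahead of the robot, y to its left, z up, the work surface at z = 0. Lengths are in m, angles in rad, forces in N, time in s.
With the tool pointing down it reaches from about 0.35 to 0.775 m from the base axis. Payload 7.3 kg.
Tool frame: the origin (TCP) lies on the centre line of the jaws, within the pads' length; the fingertips stand 25 mm ahead of it and the grasp point (between the pads) lies 6 mm ahead of it; z points along the fingers, y is the direction in which the jaws open and shut (so a half turn about z gives the same grasp; the last joint's range is limited). The gripper opens to 92 mm and grips with 3 to 60 N. Pads are 19 mm wide; open, the fingers measure 130 mm over their backs; the gripper's body (75 mm by 190 mm) begins 47 mm behind the grasp point.
Start: joints at [-1.246, 0.342, 1.524, -0, 1.275, -0.146], TCP at [0.238, -0.468, 0.252] pointing down, gripper open.
Joint ranges: [-2.53, 2.53], [-0.77, 2.02], [0.04, 2.7], [-1, 4.14], [0.28, 2.66], [-3.11, 3.11]. Speed limits (rad/s): [2.57, 2.57, 3.14, 3.14, 3.14, 3.14].

### API

Orientations are given as [roll, pitch, yaw] about the fixed x, y, z axes, in that order (R = Rz(yaw) Ry(pitch) Rx(roll)).
In Python, from cell import telemetry, read_camera, workorder gives the robot as it stands.
- The arm moves only by the shell command python3 -m creep 'ROWS' [FORCE]. ROWS is JSON, one flat list of numbers, 5 for each row, row after row: the opening, from 0 (shut) to 1 (fully open), then the shift along the world's x, y, z in m, then the turn about the world's z in rad. A call has 1 to 12 rows; each row shifts and turns the pose as measured when the row begins; what a row does not reach is not made up. A row lasts 1/8 s, in which the tool goes at most 62.5 mm and 10.7 degrees, less where a joint would pass 70% of its speed; a pose out of reach is approached as far as the arm can. A call is refused whole if a number of a shift passes 0.0625 or a number of a turn 0.188, either way. A call with a gripper value outside its range is refused whole. The fingers move at their own pace and stop on an object; FORCE is the grip in N (left out, the last holds). Time passes only in rows, so rows that do not move let the fingers close. It gives the time, the measured TCP pose, the force and the opening at its end, in the units of the state.
- telemetry.observe(): the state, without advancing time (a new reading comes with each control period).
- read_camera(name): name is "side" or "top" or "wrist"; returns a dict with "image" (400x640x3 uint8, red, green, blue), "fovy" (degrees; the focal length in pixels is half the picture's height over the tangent of half this angle, whatever the lens; pixels are square), "cx", "cy" (the principal point, pixels), "R" (3x3) and "t" (3): a world point X has camera coordinates R X + t. Camera axes: x right, y down, z forward; pixel columns grow to the right and rows downward; lengths in m; the calibration is good to about 2 mm. A picture is of the moment at which its call begins. There is no depth.
- workorder.hand_in(): hands the job in, once; it reports no verdict.
The state is a dict: "time": time; "qpos": joint angles; "qvel": joint speeds; "joint_efforts": joint torques, N m; "tool_pos": TCP position; "tool_rot": TCP orientation; "contact_force": force on the tool from outside, world axes, zero at the start; "torque": the same for the moment, N m; "opening": finger opening in m.
Only numpy, scipy, OpenCV 4.12 (cv2) and the standard library are available. Lean on these libraries where they do the work, as an engineer would, in place of code of your own. Each camera call takes 0.05 s, during which the arm holds its last target.

### The job

One of the three look-alike couplings on the sloping stand is worn: its blue bar has play, while the bars of the other two push back at once. Find it by rocking the bars while the couplings stand in their pockets, first anticlockwise (seen from above) and then clockwise, each time to the end of any free play; then lift the worn coupling out by its bar, push it foot first through the orange flap into the scrap box and let the flap swing shut behind it. Leave the two sound couplings in their pockets and the things around where they are.

Things in the scene. Friction and masses are not known exactly. Their poses are not given: they have to be found in the camera images.
- stand: Grey test stand, fixed, 356 mm along its y, 130 mm deep; origin at its underside's centre. Its upper face slopes at 30 degrees and faces the robot (rises towards the stand's +x; outward normal in its frame (-0.5, 0, 0.866)). Three square pockets in a row hold the couplings: centres at y = -108, 0, 108 mm, floor centres 75 mm up, walls 14 mm high.
- scrap_box: Scrap box, fixed: 124 mm wide (y), 205 mm tall, grey with clear sides, closed but for the mouth in its sloping front top. Origin on its underside; near wall at x = -100 mm, back wall at +108 mm, inner floor 6 mm up, 112 mm wide inside.
- mouth (a point): Centre of the box's mouth, at (-45, 0, 175) mm in the box's frame, axes as the box's. The mouth slopes at 30 degrees and faces the robot and up (outward normal in the box's frame (-0.5, 0, 0.866)). Opening 95 mm along the slope, 106 mm across, framed in yellow, shut by an orange flap 4 mm below the frame.
- flap (a joint): Orange flap, 91 x 106 mm, hinged along the upper (far) edge of the mouth, swings inward only. 0 = shut, grows as it is pushed in, to 1.6 rad; a light spring (1 to 4 N at its free edge) shuts it.
- coupling_a_grip (a point): Centre of coupling A's blue bar, on its turning axis, 77 mm above the foot's underside; axes turn with the bar. Three couplings look alike, each loose in a pocket; which is worn and where it stands varies. About 0.42 kg, 88 mm tall along its z (the slope's outward normal): foot 60 x 60 x 30 mm, round hub up to 44 mm, 8 mm shaft, bar 70 mm long (x, up the slope), 12 mm thick (y), 22 mm tall. 
- coupling_a_bar (a joint): Bar A against its foot, + = anticlockwise from above; its start, within 0.1 rad of square, tells nothing. Sound: rubber resists at once both ways (6 to 7 N m/rad), springs it back, stops it at 0.12 rad. Worn: turns freely between hard stops at -0.21 and 0.21 rad, stays where left, perhaps near a stop. The foot can turn 0.04 rad each way in its pocket.
- coupling_a_lift (a joint): How far bar A has come up out of its own foot along the shaft, m; 0 when it stands. Hung from its bar, a sound coupling shows under 1 mm; a worn one lets the bar rise 7 mm before the foot follows.
- coupling_b_grip (a point): Centre of coupling B's blue bar, on its turning axis, 77 mm above the foot's underside; axes turn with the bar. Three couplings look alike, each loose in a pocket; which is worn and where it stands varies. About 0.42 kg, 88 mm tall along its z (the slope's outward normal): foot 60 x 60 x 30 mm, round hub up to 44 mm, 8 mm shaft, bar 70 mm long (x, up the slope), 12 mm thick (y), 22 mm tall. 
- coupling_b_bar (a joint): Bar B against its foot, + = anticlockwise from above; its start, within 0.1 rad of square, tells nothing. Sound: rubber resists at once both ways (6 to 7 N m/rad), springs it back, stops it at 0.12 rad. Worn: turns freely between hard stops at -0.21 and 0.21 rad, stays where left, perhaps near a stop. The foot can turn 0.04 rad each way in its pocket.
- coupling_b_lift (a joint): How far bar B has come up out of its own foot along the shaft, m; 0 when it stands. Hung from its bar, a sound coupling shows under 1 mm; a worn one lets the bar rise 7 mm before the foot follows.
- coupling_c_grip (a point): Centre of coupling C's blue bar, on its turning axis, 77 mm above the foot's underside; axes turn with the bar. Three couplings look alike, each loose in a pocket; which is worn and where it stands varies. About 0.42 kg, 88 mm tall along its z (the slope's outward normal): foot 60 x 60 x 30 mm, round hub up to 44 mm, 8 mm shaft, bar 70 mm long (x, up the slope), 12 mm thick (y), 22 mm tall. 
- coupling_c_bar (a joint): Bar C against its foot, + = anticlockwise from above; its start, within 0.1 rad of square, tells nothing. Sound: rubber resists at once both ways (6 to 7 N m/rad), springs it back, stops it at 0.12 rad. Worn: turns freely between hard stops at -0.21 and 0.21 rad, stays where left, perhaps near a stop. The foot can turn 0.04 rad each way in its pocket.
- coupling_c_lift (a joint): How far bar C has come up out of its own foot along the shaft, m; 0 when it stands. Hung from its bar, a sound coupling shows under 1 mm; a worn one lets the bar rise 7 mm before the foot follows.
- bottle: Bystander: small brown bottle with blue cap, 60 mm wide, 120 mm tall; origin at the centre of its underside. Leave it alone.
- flask: Bystander: conical flask with yellow content, 68 mm wide, 141 mm tall; origin at the centre of its underside. Leave it alone.
- jar: Bystander: white jar, 68 mm wide, 85 mm tall; origin at the centre of its underside. Leave it alone.
- cell: Bystander: black test cell with red top, 69 mm wide, 83 mm tall; origin at the centre of its underside. Leave it alone.
Things that resemble listed ones, but are neither listed nor needed, are in the scene too. What is shaped like the part that bears coupling_a_grip but pink is not meant.

How it is judged:
By the outcome, as a careful person would: the job done as asked, in the order asked, and still so for the second after the job is handed in, with the robot touching nothing.
It also fails if it takes over 72 s, if anything falls off the work surface, if the arm or the gripper's body presses on something with over 40 N, if the wrist force passes 120 N, or if a joint passes its speed limit or range.

## Working session

There is one attempt and no reset: what is moved stays moved. The work goes in short steps, Python scripts to look and compute and a shell command to move; the robot and the scene stay as the last step left them, time stands still between calls to the robot, and variables do not carry over. Pictures are saved under pics/ and viewed, and the job is handed in when it is done.

```bash
ls; mkdir -p pics
python3 - <<'E'
from cell import telemetry, read_camera
import cv2
print(telemetry.observe())
for n in("side","top","wrist"):
    c=read_camera(n); cv2.imwrite(f"pics/{n}0.png",c["image"][:,:,::-1])
    print(n,c["fovy"],c["cx"],c["cy"],c["R"],c["t"])
E
```

```text
pics
{'time': 0.0, 'qpos': array([-1.24603226e+00,  3.42713194e-01,  1.52506326e+00, -4.82989533e-05,
        1.27540957e+00, -1.46024741e-01]), 'qvel': array([ 0.00018385,  0.00053004, -0.00058963, -0.00089317,  0.00041351,
       -0.00015637]), 'joint_efforts': array([ 1.21666184e-03, -4.31237590e+01, -2.44220281e+01,  7.19204312e-02,
        5.58879878e-02, -1.19959509e-04]), 'tool_pos': array([ 0.23800303, -0.46750903,  0.25103375]), 'tool_rot': array([-3.14000952e+00, -1.86153102e-04,  4.70802760e-01]), 'contact_force': array([0.11115533, 0.04097212, 0.26936576]), 'torque': array([ 0.0545034 , -0.00877198,  0.00697935]), 'opening': 0.09162600096557175}
side 44.7546680913486 312.3758052436184 194.20990406881455 [[ 0.88399141 -0.46747692  0.00495138]
 [-0.27065989 -0.52039176 -0.80989853]
 [ 0.38118553  0.7146032  -0.5865491 ]] [-0.54324425  0.23660348  1.51930201]
top 45.86257150208874 321.13203776964036 199.1640049162021 [[ 0.02291077 -0.99972924  0.00406635]
 [-0.99119315 -0.02324541 -0.13036789]
 [ 0.13042712 -0.00104371 -0.99145735]] [-0.0693146   0.59676263  1.70383071]
wrist 60.57564677172699 326.49092952689756 204.41210656086122 [[ 0.45394136 -0.89103048 -0.00138838]
 [-0.84880586 -0.43290269  0.30351915]
 [-0.27104585 -0.13660143 -0.95282433]] [-0.52502738 -0.0382125   0.39265945]
```

View pics/side0.png

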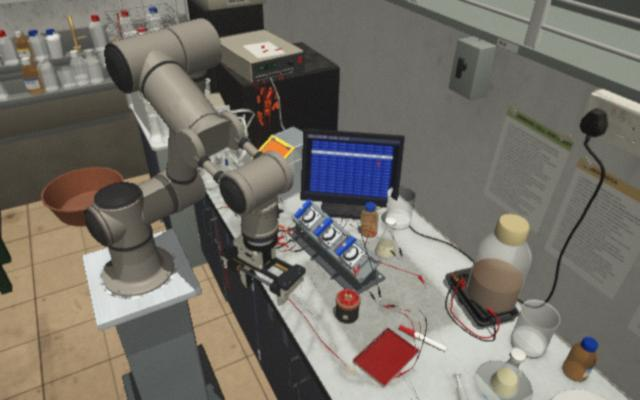

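View pics/top0.png

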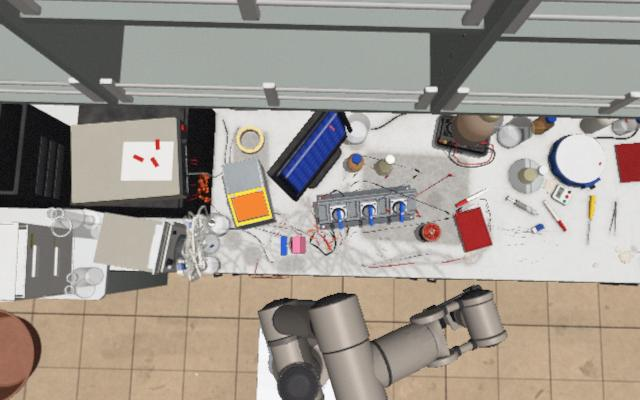

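View pics/wrist0.png

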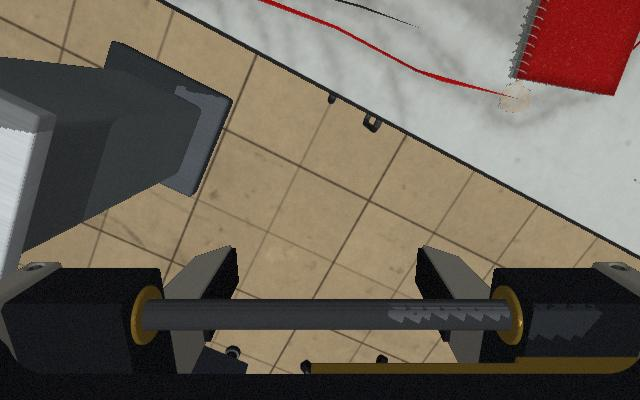

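Top view: the stand is at about (366,207) with three blue bars at (340,213), (370,212) and (402,207). The scrap box's orange flap is at (250,206). I'll enlarge both areas.

Run:
```python
import cv2
t=cv2.imread("pics/top0.png"); s=cv2.imread("pics/side0.png")
a=cv2.resize(t[140:260,215:455],None,fx=3.3,fy=3.3,interpolation=cv2.INTER_CUBIC)
cv2.imwrite("pics/top0c.png",a)
b=cv2.resize(s[120:340,225:425],None,fx=2.7,fy=2.7,interpolation=cv2.INTER_CUBIC)
cv2.imwrite("pics/side0c.png",b)
```

```text
(no output)
```

View pics/top0c.png

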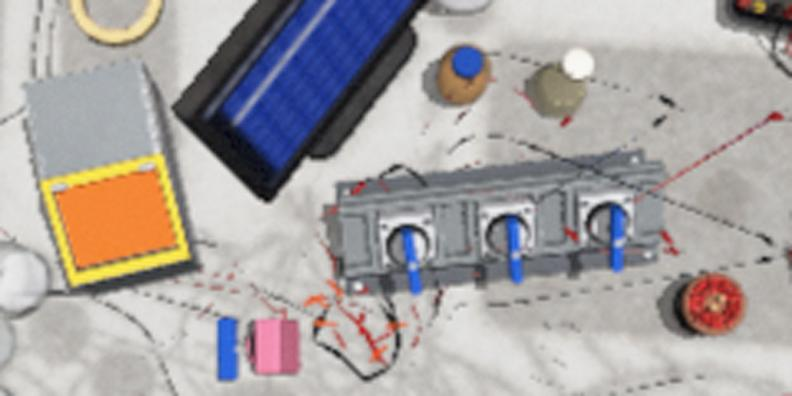

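View pics/side0c.png

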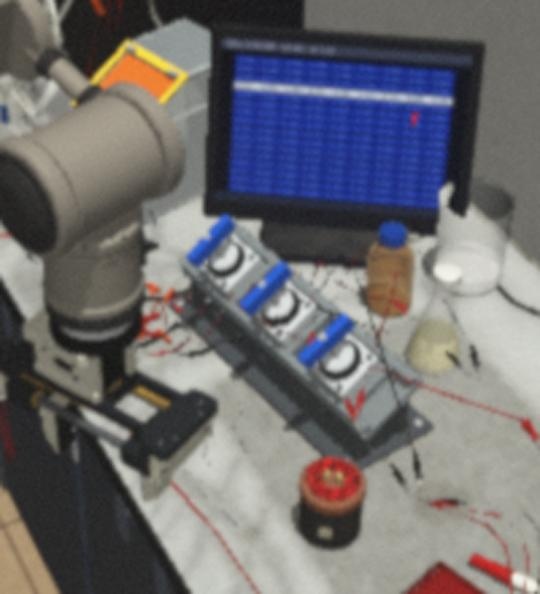

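Candidates for a coupling bar: 
- Blue bars on the stand at top (340,213), (370,212) and (402,207). These are the ones I want.
- A loose blue block at (282,244) with a pink block at (299,244). These are decoys.
- The blue bottle cap at (355,160) and the monitor at (310,150). Neither is a bar.

I'll triangulate the bars and the flap from the two views.

```bash
cat > h.py <<'E'
import numpy as np, cv2
from cell import telemetry, read_camera
def cam(n):
    c=read_camera(n); c["f"]=200/np.tan(np.radians(c["fovy"])/2); c["hsv"]=cv2.cvtColor(c["image"],cv2.COLOR_RGB2HSV); return c
def ray(c,u,v):
    R=np.array(c["R"]);t=np.array(c["t"])
    d=R.T@np.array([(u-c["cx"])/c["f"],(v-c["cy"])/c["f"],1]); return -R.T@t,d/np.linalg.norm(d)
def tri(*cp):
    A=np.zeros((3,3));b=np.zeros(3)
    for c,u,v in cp:
        o,d=ray(c,u,v);P=np.eye(3)-np.outer(d,d);A+=P;b+=P@o
    X=np.linalg.solve(A,b); return X,[np.linalg.norm((np.eye(3)-np.outer(ray(*q)[1],ray(*q)[1]))@(X-ray(*q)[0])) for q in cp]
def onz(c,u,v,z):
    o,d=ray(c,u,v); return o+d*(z-o[2])/d[2]
def proj(c,X):
    p=np.array(c["R"])@X+np.array(c["t"]); return c["cx"]+c["f"]*p[0]/p[2],c["cy"]+c["f"]*p[1]/p[2]
def blobs(c,lo,hi,amin=20):
    m=cv2.inRange(c["hsv"],lo,hi); n,l,s,ce=cv2.connectedComponentsWithStats(m)
    out=[]
    for i in range(1,n):
        if s[i,4]>=amin:
            cn=max(cv2.findContours((l==i).astype(np.uint8),0,2)[0],key=len)
            out.append((ce[i].round(1),s[i].tolist(),cv2.minAreaRect(cn)))
    return out
BLUE=((105,140,100),(125,255,255)); ORG=((8,180,150),(17,255,255)); YEL=((22,150,150),(32,255,255))
E
python3 - <<'E'
from h import *
for n in("top","side"):
    c=cam(n)
    for nm,r in(("blue",BLUE),("org",ORG),("yel",YEL)):
        for b in blobs(c,*r): print(n,nm,b[0],b[1],[np.round(x,1) for x in b[2]])
E
```

```text
top blue [307.8 142.8] [283, 112, 53, 64, 366] [array([308.1, 142.4]), array([ 4.6, 81. ]), np.float64(38.3)]
top blue [316.4 154.4] [287, 116, 58, 75, 1381] [array([317.5, 153. ]), array([18.2, 82.4]), np.float64(37.9)]
top blue [551.2 118.8] [547, 117, 9, 5, 37] [array([551., 119.]), array([4., 8.]), np.float64(90.0)]
top blue [356.2 158.4] [352, 155, 9, 8, 60] [array([356. , 158.5]), array([7., 8.]), np.float64(90.0)]
top blue [562.4 175. ] [556, 166, 18, 17, 36] [array([563.2, 175.3]), array([23.3,  3.7]), np.float64(43.3)]
top blue [590.2 183.1] [582, 178, 18, 9, 43] [array([591. , 182.9]), array([ 4.3, 17.7]), np.float64(69.4)]
top blue [401.3 207.1] [400, 202, 4, 12, 41] [array([401.5, 207.5]), array([11.,  3.]), np.float64(90.0)]
top blue [369.9 210.2] [368, 205, 4, 11, 32] [array([370. , 210.1]), array([10.,  3.]), np.float64(83.7)]
top blue [338.3 213.6] [337, 209, 4, 11, 30] [array([338.3, 213.9]), array([10. ,  2.7]), np.float64(81.9)]
top blue [401.4 217.8] [400, 215, 4, 7, 25] [array([401.5, 218. ]), array([6., 3.]), np.float64(90.0)]
top blue [370.7 221.3] [369, 218, 4
[... 1415 characters left out ...]
8]), array([ 5.7, 21.9]), np.float64(45.0)]
side blue [345.2 245.8] [336, 237, 19, 19, 125] [array([344.9, 245.9]), array([ 6.1, 22.7]), np.float64(47.3)]
side blue [590.4 343.7] [584, 337, 14, 15, 146] [array([589.5, 343.5]), array([15.6, 11.3]), np.float64(45.0)]
side org [276.3 147.6] [263, 141, 26, 15, 167] [array([276. , 147.4]), array([24.6, 11.9]), np.float64(10.8)]
side yel [264.8 143.5] [259, 136, 12, 15, 47] [array([265. , 143.4]), array([ 2.7, 17.8]), np.float64(42.0)]
side yel [280.7 141.7] [275, 138, 13, 8, 38] [array([280.8, 141.8]), array([12.9,  2.7]), np.float64(29.7)]
side yel [289.1 151.7] [285, 147, 9, 11, 27] [array([288.5, 152. ]), array([ 2.1, 12. ]), np.float64(45.0)]
```

Run:
```python
from h import *
T=cam("top");S=cam("side")
B=[]
for a,b in(((339.3,219),(303.2,208.1)),((370.4,215.4),(323.2,225.8)),((401.6,211.9),(344.9,245.9))):
    X,r=tri((T,*a),(S,*b)); print(X.round(4),np.round(r,4)); B.append(X)
d=B[0]-B[2]; yaw=np.arctan2(d[1],d[0])-np.pi/2; print("len",np.linalg.norm(d),"yaw",yaw)
# box: yellow frame centre in top, on plane z .175
X=onz(T,249.6,206.2,.175); print("mouth",X.round(4))
# box edge direction from corners of yellow minarea rect
m=cv2.inRange(T["hsv"],*YEL); m[:, :220]=0;m[:,280:]=0;m[:185]=0;m[232:]=0
c=cv2.findContours(m,0,2)[0]; c=np.vstack(c)
q=cv2.approxPolyDP(cv2.convexHull(c),5,True)[:,0]; print(q)
P=[]
for u,v in q:
    for z in(.151,.199): print((u,v),z,onz(T,u,v,z).round(4))
print("decoy",onz(T,283,245,.01).round(3), onz(T,299,244,.04).round(3))
```

```text
[ 0.5173 -0.1196  0.1415] [0.0001 0.0001]
[ 0.5317 -0.2266  0.1415] [0.0005 0.0005]
[ 0.5455 -0.3341  0.1401] [0.0017 0.0017]
len 0.2163352818126058 yaw 0.13053545380757625
mouth [0.5506 0.1865 0.175 ]
[[263 187]
 [271 218]
 [237 225]
 [228 195]]
(np.int32(263), np.int32(187)) 0.151 [0.6212 0.1466 0.151 ]
(np.int32(263), np.int32(187)) 0.199 [0.6138 0.1407 0.199 ]
(np.int32(271), np.int32(218)) 0.151 [0.5143 0.115  0.151 ]
(np.int32(271), np.int32(218)) 0.199 [0.5101 0.11   0.199 ]
(np.int32(237), np.int32(225)) 0.151 [0.4876 0.2304 0.151 ]
(np.int32(237), np.int32(225)) 0.199 [0.4842 0.222  0.199 ]
(np.int32(228), np.int32(195)) 0.151 [0.5905 0.2662 0.151 ]
(np.int32(228), np.int32(195)) 0.199 [0.5839 0.2567 0.199 ]
decoy [0.428 0.082 0.01 ] [0.432 0.021 0.04 ]
```

Run:
```python
from h import *
c=cam("wrist");s=telemetry.observe();C=-np.array(c["R"]).T@c["t"]
y=.4708;Rz=np.array([[np.cos(y),np.sin(y),0],[-np.sin(y),np.cos(y),0],[0,0,1]])
print(C, "tool-yaw frame offset",Rz@(C-s["tool_pos"]), "view dir",Rz@np.array(c["R"])[2])
# target at C bar: pregrasp pose
for B in([ 0.5173,-0.1196],[0.5317,-0.2266],[0.5455,-0.3341]): print(np.hypot(*B))
```

```text
[ 0.31236384 -0.43083105  0.38544819] tool-yaw frame offset [ 0.08293261 -0.00066854  0.13380111] view dir [-3.03665811e-01  1.87361659e-04 -9.52778589e-01]
0.5309458070274216
0.5779727069680712
0.6396819991214384
```

```bash
python3 -m creep '[1,0.03,0.02,0.03,-0.17, 1,0.05,0.02,0.02,-0.17, 1,0.06,0.02,0,0, 1,0.06,0.02,0,0, 1,0.03,0.02,0,0]'
```

```text
time: 1.02
tool_pos: [0.4694, -0.3671, 0.3032]
tool_rot: [3.141, -0.002, 0.114]
contact_force: [-0.6, -0.2, -0.1]
opening: 0.0919
```

```bash
cat > look.py <<'E'
import sys; from h import *
c=cam("wrist"); cv2.imwrite(f"pics/{sys.argv[1]}.png",c["image"][:,:,::-1])
s=telemetry.observe(); print(s["time"],s["tool_pos"].round(4),s["tool_rot"].round(3))
for b in blobs(c,*BLUE,150): print(b[0],b[1],[np.round(x,1) for x in b[2]])
for B in ([.5173,-.1196,.141],[.5317,-.2266,.141],[.5455,-.3341,.141]): print(np.round(proj(c,np.array(B)),1))
E
python3 look.py w1
```

```text
1.075 [ 0.472  -0.3644  0.3031] [-3.141 -0.004  0.116]
[296.7  95.6] [288, 55, 18, 87, 1167] [array([296.5,  98. ]), array([86.2, 16.3]), np.float64(89.1)]
[159.5  95.5] [140, 58, 44, 86, 1201] [array([160.3, 101.8]), array([90.1, 23.8]), np.float64(75.5)]
[ 27.6 101.9] [0, 61, 66, 87, 1601] [array([ 29.5, 106.8]), array([99.9, 28. ]), np.float64(59.5)]
[ 36.3 104.8]
[165.9 102.2]
[296.6 100.3]
```

View pics/w1.png

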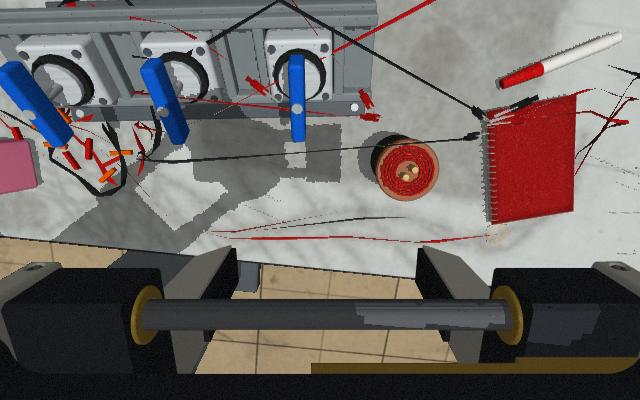

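The wrist view shows the three bars on the stand at (297,98), (160,100) and (28,105). The right one is nearest the tool axis. Next I'll compute each bar's yaw in the slope plane.

```bash
cat > bars.py <<'E'
from h import *
YAW=.1305
Rs=np.array([[np.cos(YAW),-np.sin(YAW),0],[np.sin(YAW),np.cos(YAW),0],[0,0,1]])
n=Rs@[-.5,0,.866]; ex=Rs@[.866,0,.5]; ey=Rs@[0,1,0]
BS=np.array([[.5173,-.1196,.1417],[.5317,-.2266,.1417],[.5455,-.3341,.1417]])
def bars(c,off=.011):
    for b in range(3):
        B=BS[b]+off*n
        m=cv2.inRange(c["hsv"],*BLUE); u0,v0=proj(c,B)
        k,l,s,ce=cv2.connectedComponentsWithStats(m)
        for i in range(1,k):
            if s[i,4]<150 or np.hypot(ce[i][0]-u0,ce[i][1]-v0)>40: continue
            # top face only: brighter/normal; project pixels
            cn=max(cv2.findContours((l==i).astype(np.uint8),0,2)[0],key=len)[:,0]
            P=[]
            for u,v in cn:
                o,d=ray(c,u,v); X=o+d*((B-o)@n)/(d@n); P.append([(X-B)@ex*1000,(X-B)@ey*1000])
            r=cv2.minAreaRect(np.array(P,np.float32)); q=cv2.boxPoints(r)
            e=[q[1]-q[0],q[2]-q[1]]; e=max(e,key=np.linalg.norm); a=np.arctan2(e[1],e[0]); a=(a+np.pi/2)%np.pi-np.pi/2
            print("ABC"[b],"centre(ex,ey mm)",np.round(r[0],1),"size",np.round(r[1],1),"phi",round(float(a),3))
if __name__=="__main__":
    c=cam("wrist"); bars(c)
E
python3 bars.py
```

```text
A centre(ex,ey mm) [ 4.3 -4.5] size [25.1 77.4] phi -0.096
B centre(ex,ey mm) [ 4.5 -1.8] size [17.8 77.1] phi -0.116
C centre(ex,ey mm) [ 4.8 -1.1] size [11.6 76.5] phi -0.041
```

```bash
python3 -c "
import cv2
a=cv2.imread('pics/w1.png')[40:160,240:360];cv2.imwrite('pics/w1c.png',cv2.resize(a,None,fx=4,fy=4,interpolation=2))"
```

```text
(no output)
```

View pics/w1c.png

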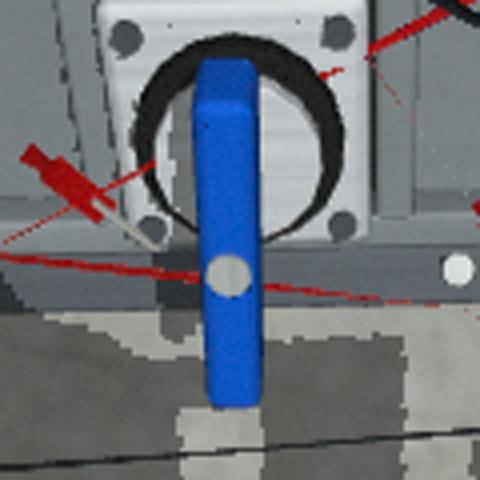

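Run:
```python
from bars import *
c=cam("wrist")
for b,(u,v) in((2,(297.2,108.7)),(1,(167,117)),(0,(28,117))):
    B=BS[b]+.011*n; o,d=ray(c,u,v); X=o+d*((B-o)@n)/(d@n); print((X-.011*n).round(4),((X-B)@ex).round(4),((X-B)@ey).round(4))
print(telemetry.observe()["tool_pos"])
```

```text
[ 0.5452 -0.3337  0.1416] -0.0003 0.0005
[ 0.526  -0.228   0.1383] -0.0067 -0.0006
[ 0.5128 -0.1157  0.1394] -0.0045 0.0045
[ 0.4681074  -0.36712766  0.30304531]
```

```bash
python3 -m creep '[0.6,0.038,0.016,-0.04,-0.033, 0.6,0.038,0.016,-0.04,0, 0.6,0,0,0,0, 0.6,0,0,0,0]' 20; python3 look.py w2; python3 bars.py
```

```text
time: 1.68
tool_pos: [0.542, -0.3389, 0.2228]
tool_rot: [3.137, -0.001, 0.076]
contact_force: [-0.6, -0.5, 0.1]
opening: 0.0576
1.725 [ 0.5418 -0.3388  0.2226] [ 3.138e+00 -1.000e-03  7.600e-02]
[319.2 213.9] [309, 173, 20, 89, 1487] [array([318.5, 217. ]), array([88., 19.]), np.float64(90.0)]
[147.6 223.7] [123, 183, 61, 85, 1498] [array([150. , 229.2]), array([94.9, 34.2]), np.float64(66.4)]
[ 15.6 246.1] [0, 215, 45, 56, 1367] [array([ 10.7, 245.9]), array([56.2, 37.2]), np.float64(40.2)]
[  0.  236.2]
[157.8 227.5]
[318.3 219.6]
A centre(ex,ey mm) [ -0.7 -21.6] size [23.4 66.5] phi -0.65
B centre(ex,ey mm) [10.4 -4.4] size [21.1 84.2] phi -0.115
C centre(ex,ey mm) [ 9.5 -1.2] size [11.5 85.3] phi -0.04
```

View pics/w2.png

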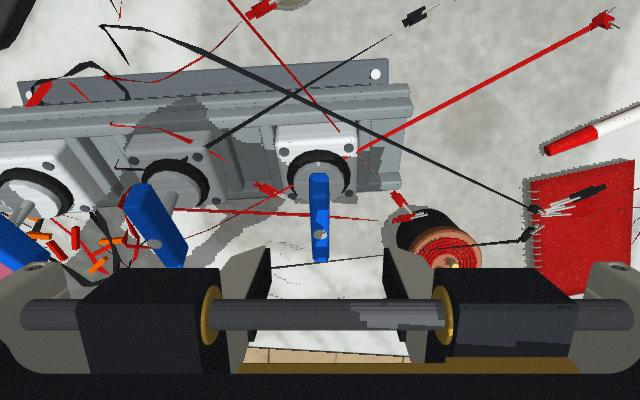

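The bar is at (319,217), between the fingers. Descending.

```bash
python3 -m creep '[0.45,0.003,0.004,-0.04,0.007, 0.4,0,0,-0.034,0, 0.35,0,0,0,0]' 20; python3 look.py w3
```

```text
time: 2.15
tool_pos: [0.5436, -0.3388, 0.1531]
tool_rot: [3.131, -0.007, 0.078]
contact_force: [-0.1, -0.1, 0.8]
opening: 0.0333
2.2 [ 0.5446 -0.3395  0.1551] [ 3.128 -0.01   0.078]
[316.4 252.2] [302, 212, 30, 87, 2257] [array([316.5, 255. ]), array([86., 29.]), np.float64(90.0)]
[ 47.8 245.2] [21, 227, 51, 40, 1023] [array([ 46.7, 248.5]), array([25.5, 57.7]), np.float64(33.7)]
[ 75.9 290.9] [66, 278, 25, 21, 238] [array([ 74.5, 291.8]), array([31.2, 13.8]), np.float64(43.3)]
[115.9 333. ] [102, 330, 28, 8, 154] [array([115.5, 333.5]), array([ 7., 27.]), np.float64(90.0)]
[-133.2  296.5]
[ 89.8 284.3]
[315.5 273.2]
```

View pics/w3.png

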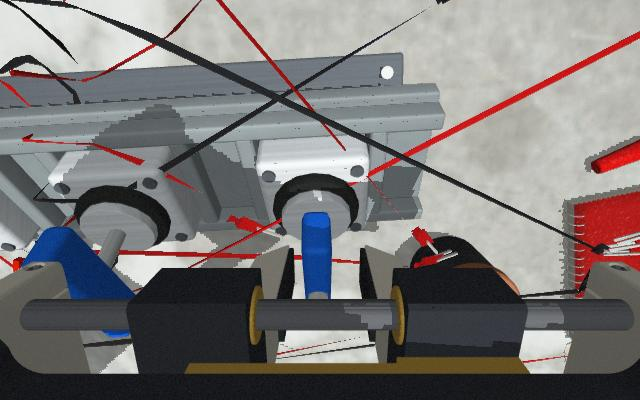

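```bash
python3 -m creep '[0.35,0.001,0.005,-0.007,0, 0.3,0,0,0,0]' 20; python3 look.py w4
```

```text
time: 2.45
tool_pos: [0.5464, -0.3357, 0.1516]
tool_rot: [3.124, -0.014, 0.077]
contact_force: [-0.7, 0.5, -0.8]
opening: 0.0287
2.5 [ 0.5468 -0.3361  0.1522] [ 3.123 -0.015  0.078]
[323.3 258.9] [309, 220, 30, 79, 2202] [array([323.5, 259. ]), array([78., 29.]), np.float64(90.0)]
[ 56.4 249.2] [35, 235, 41, 30, 745] [array([ 55.6, 249.4]), array([26.7, 39.8]), np.float64(27.6)]
[117.3 336.7] [95, 330, 43, 16, 430] [array([115.7, 337.6]), array([42. , 14.8]), np.float64(2.1)]
[-132.5  306. ]
[ 94.  292.7]
[321.4 280.6]
```

```bash
python3 -m creep '[0.25,0,0.0015,-0.004,0, 0.2,0,0,0,0, 0.2,0,0,0,0]' 20; python3 look.py w5; python3 -c "
from h import *; print(telemetry.observe()['torque'])"
```

```text
time: 2.88
tool_pos: [0.5472, -0.3347, 0.1491]
tool_rot: [3.122, -0.017, 0.078]
contact_force: [-0.1, -0.2, -0.5]
opening: 0.0185
2.925 [ 0.5472 -0.3347  0.1491] [ 3.122 -0.017  0.078]
[325.7 261. ] [311, 224, 31, 75, 2133] [array([326., 261.]), array([74., 30.]), np.float64(90.0)]
[ 55.8 251.2] [36, 240, 38, 25, 627] [array([ 54.8, 250.6]), array([35.2, 24.9]), np.float64(6.6)]
[113.4 339.4] [87, 330, 51, 21, 600] [array([111.8, 340.1]), array([50. , 19.6]), np.float64(1.5)]
[-138.   311.2]
[ 92.6 297.4]
[323.3 284.9]
[0.01690982 0.00572879 0.04916468]
```

View pics/w5.png

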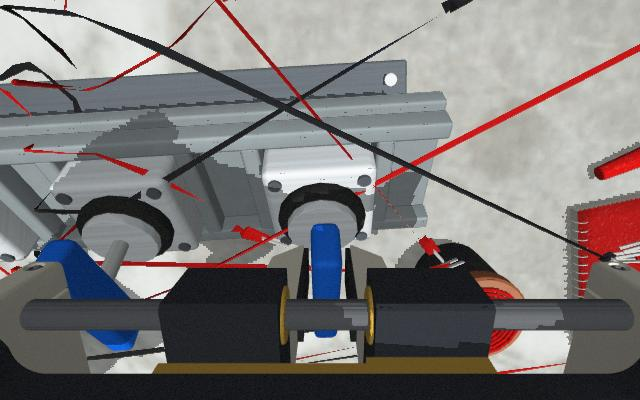

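Centred, straddling the bar at (326,261). I'll close to a loose straddle and rock it anticlockwise first.

```bash
cat > st.py <<'E'
from h import *
s=telemetry.observe(); print("t",round(s["time"],2),"yaw",s["tool_rot"].round(3),"F",s["contact_force"].round(1),"M",s["torque"].round(3),"op",round(s["opening"]*1000,1),s["tool_pos"].round(4))
E
python3 -m creep '[0.15,0,0,0,0, 0.15,0,0,0,0]' 40 >/dev/null; python3 st.py
python3 -m creep '[0.15,0,0,0,0.08, 0.15,0,0,0,0]' 40 >/dev/null; python3 st.py
```

```text
t 3.17 yaw [ 3.122 -0.017  0.078] F [-0.1  0.7  0.4] M [0.185 0.043 0.049] op 13.9 [ 0.5471 -0.3345  0.149 ]
t 3.42 yaw [ 3.123 -0.017  0.159] F [ 0.3 -0.6  0.4] M [ 0.143 -0.003 -0.058] op 13.9 [ 0.5474 -0.334   0.149 ]
```

```bash
for i in 1; do python3 -m creep '[0.15,0,0,0,0.05, 0.15,0,0,0,0]' 40 >/dev/null; python3 st.py; done
python3 -m creep '[0.15,0,0,0,0.04, 0.15,0,0,0,0]' 40 >/dev/null; python3 st.py
```

```text
t 3.67 yaw [ 3.123 -0.017  0.206] F [ 0.1  0.7 -0.1] M [ 0.262 -0.045 -0.142] op 13.5 [ 0.5475 -0.3339  0.149 ]
t 3.92 yaw [ 3.124 -0.018  0.242] F [0.3 1.1 0.8] M [ 0.345 -0.121 -0.163] op 13.8 [ 0.5477 -0.3336  0.1491]
```

```bash
python3 -m creep '[0.15,0,0,0,0.05, 0.15,0,0,0,0]' 40 >/dev/null; python3 st.py
python3 -m creep '[0.15,0,0,0,0.05, 0.15,0,0,0,0]' 40 >/dev/null; python3 st.py; python3 look.py w6
```

```text
t 4.17 yaw [ 3.124 -0.019  0.288] F [0.6 2.  0.6] M [ 0.343 -0.155 -0.338] op 14.0 [ 0.548  -0.3333  0.1493]
t 4.42 yaw [ 3.123 -0.02   0.334] F [ 1.3 -0.2  1.5] M [ 0.169 -0.269 -0.423] op 13.8 [ 0.5484 -0.3338  0.1496]
4.475 [ 0.5483 -0.3338  0.1496] [ 3.123 -0.02   0.334]
[ 64.8 231.5] [29, 177, 80, 122, 3439] [array([ 65.6, 241.5]), array([126.9,  62.8]), np.float64(79.2)]
[332.5 261.8] [312, 224, 39, 75, 2132] [array([333.2, 262.5]), array([32.1, 76.5]), np.float64(8.4)]
[-175.5  199.6]
[ 86.6 244.5]
[323.3 286.4]
```

View pics/w6.png

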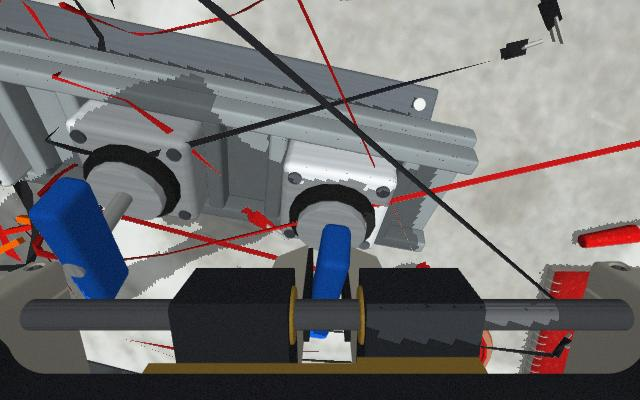

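The moment builds steadily (0.06 to 0.42 N m from yaw 0.16 to 0.33), so C behaves like rubber in this direction. Now clockwise.

```bash
python3 -m creep '[0.15,0,0,0,-0.12, 0.15,0,0,0,-0.12, 0.15,0,0,0,0]' 40 >/dev/null; python3 st.py
python3 -m creep '[0.15,-0.001,0,0,-0.07, 0.15,0,0,0,0]' 40 >/dev/null; python3 st.py
python3 -m creep '[0.15,0,0,0,-0.06, 0.15,0,0,0,0]' 40 >/dev/null; python3 st.py
python3 -m creep '[0.15,0,0,0,-0.05, 0.15,0,0,0,0]' 40 >/dev/null; python3 st.py
python3 -m creep '[0.15,0,0,0,-0.05, 0.15,0,0,0,0]' 40 >/dev/null; python3 st.py
```

```text
t 4.85 yaw [ 3.123 -0.017  0.084] F [ 0.1 -0.2 -0.7] M [ 0.011  0.037 -0.003] op 13.9 [ 0.5475 -0.334   0.1492]
t 5.1 yaw [ 3.122 -0.016  0.017] F [-0.5 -0.8  0.3] M [ 0.056 -0.007  0.017] op 14.1 [ 0.5461 -0.3342  0.1489]
t 5.35 yaw [ 3.122 -0.016 -0.038] F [ 0.3 -0.1  0.2] M [0.146 0.01  0.129] op 13.8 [ 0.546  -0.3341  0.1489]
t 5.6 yaw [ 3.123 -0.015 -0.083] F [-1.1  0.5  1.4] M [0.335 0.038 0.363] op 13.6 [ 0.5459 -0.3339  0.1489]
t 5.85 yaw [ 3.123 -0.015 -0.127] F [-0.1  0.4  1.4] M [0.4   0.029 0.536] op 13.7 [ 0.5461 -0.3336  0.1492]
```

C resists both ways and springs back, so it is sound. Releasing and going to the middle bar.

```bash
python3 -m creep '[0.15,0,0,0,0.1, 0.15,0,0,0,0.1, 0.25,0,0,0,0, 0.35,0,0,0,0, 0.35,0,0,0.04,0, 0.4,0,0,0.036,0, 0.4,-0.008,0.053,0,0, 0.4,-0.007,0.053,0,0, 0.4,0,0,0,0]' 40; python3 look.py w7; python3 bars.py
```

```text
time: 6.98
tool_pos: [0.53, -0.2264, 0.2265]
tool_rot: [3.122, -0.016, 0.076]
contact_force: [0.1, -0.2, 0.7]
opening: 0.037
7.025 [ 0.5304 -0.2281  0.2264] [ 3.121 -0.016  0.075]
[ 7.5 14.4] [0, 0, 23, 43, 509] [array([ 3.6, 17.1]), array([17.8, 47.4]), np.float64(28.1)]
[494. 208.] [465, 167, 54, 89, 1596] [array([493.4, 213.3]), array([33. , 94.7]), np.float64(16.8)]
[324.7 218.1] [313, 178, 23, 87, 1416] [array([324.6, 221.1]), array([86.6, 19.3]), np.float64(86.4)]
[155.1 226.5] [131, 189, 59, 79, 1518] [array([156.5, 232.4]), array([89.3, 33. ]), np.float64(66.6)]
[ 33.9 238.5] [22, 225, 26, 38, 537] [array([ 36.2, 241.9]), array([36.4, 21.3]), np.float64(76.0)]
[166.  232.1]
[323.7 222.5]
[481.7 213.8]
A centre(ex,ey mm) [13.2 -3.3] size [20.7 76.8] phi -0.094
B centre(ex,ey mm) [ 8.8 -1. ] size [85.3 11.5] phi 0.01
C centre(ex,ey mm) [10.5  1.2] size [86.  20.7] phi 0.077
```

View pics/w7.png

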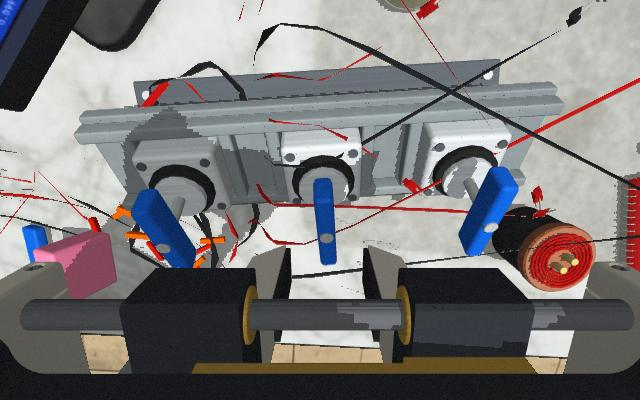

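```bash
python3 -m creep '[0.4,0.002,0.001,-0.035,0.066, 0.35,0,0,-0.03,0, 0.35,0,0,0,0]' 40; python3 look.py w8
```

```text
time: 7.45
tool_pos: [0.5334, -0.2325, 0.1598]
tool_rot: [3.118, -0.018, 0.138]
contact_force: [0.3, 0.1, 0.4]
opening: 0.0322
7.5 [ 0.5342 -0.233   0.1613] [ 3.116 -0.02   0.138]
[546.6 256.3] [498, 214, 94, 85, 4386] [array([544.8, 257.8]), array([57.3, 93.3]), np.float64(45.0)]
[ 72.9 259.3] [27, 217, 104, 82, 3494] [array([ 82.4, 264.1]), array([106.9,  60.6]), np.float64(40.1)]
[313.2 254.2] [299, 216, 28, 83, 2048] [array([312.5, 257. ]), array([82., 27.]), np.float64(90.0)]
[ 92.5 274.3]
[312.2 272.7]
[526.1 272.3]
```

View pics/w8.png

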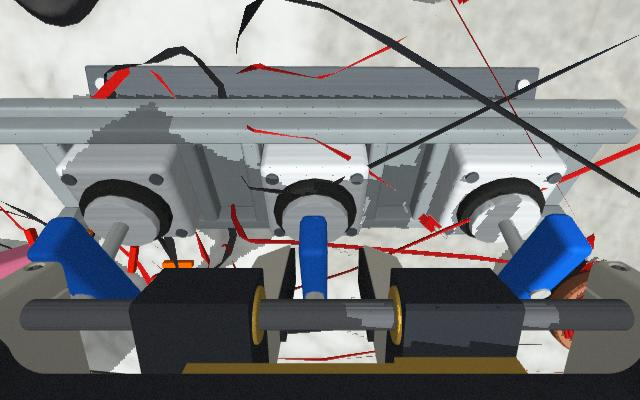

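```bash
python3 -m creep '[0.35,0,0.006,-0.010,0, 0.3,0,0,0,0]' 40; python3 look.py w9
```

```text
time: 7.75
tool_pos: [0.5351, -0.228, 0.1526]
tool_rot: [3.114, -0.023, 0.136]
contact_force: [-0.5, -0.2, 0.5]
opening: 0.0283
7.8 [ 0.5356 -0.2285  0.1533] [ 3.113 -0.024  0.137]
[562.5 265.2] [505, 223, 109, 76, 4394] [array([558.7, 270.9]), array([ 59.7, 105.8]), np.float64(46.8)]
[322.9 262.2] [309, 226, 29, 73, 2013] [array([323., 262.]), array([72., 28.]), np.float64(90.0)]
[ 68.2 262.9] [26, 228, 86, 71, 2273] [array([ 75.7, 266.4]), array([86.8, 56.1]), np.float64(37.1)]
[116.7 334.7] [98, 330, 36, 12, 291] [array([115.5, 335.5]), array([11., 35.]), np.float64(90.0)]
[323.3 333.2] [313, 330, 22, 8, 156] [array([323.5, 333.5]), array([ 7., 21.]), np.float64(90.0)]
[ 92.3 286.8]
[320.6 284.2]
[541.8 282.9]
```

```bash
python3 -m creep '[0.25,-0.002,0.002,-0.004,0, 0.2,0,0,0,0, 0.15,0,0,0,0, 0.15,0,0,0,0]' 40; python3 st.py;  python3 look.py w10
```

```text
time: 8.3
tool_pos: [0.5341, -0.2265, 0.1506]
tool_rot: [3.112, -0.026, 0.137]
contact_force: [-0.6, 0.4, 0.3]
opening: 0.0138
t 8.3 yaw [ 3.112 -0.026  0.137] F [-0.6  0.4  0.3] M [0.062 0.069 0.025] op 13.8 [ 0.5341 -0.2265  0.1506]
8.35 [ 0.5341 -0.2266  0.1506] [ 3.111 -0.026  0.137]
[568.1 264.7] [505, 223, 117, 76, 4283] [array([561.3, 273.5]), array([ 60.1, 115.6]), np.float64(48.6)]
[327.  262.2] [313, 226, 30, 73, 2049] [array([327.5, 262. ]), array([72., 29.]), np.float64(90.0)]
[ 65.7 261.6] [24, 228, 85, 71, 2085] [array([ 75.5, 266.3]), array([86.9, 57. ]), np.float64(35.1)]
[115.7 335.6] [96, 330, 37, 13, 340] [array([114., 336.]), array([12., 36.]), np.float64(90.0)]
[326.4 333.8] [316, 330, 22, 9, 179] [array([326.5, 334. ]), array([ 8., 21.]), np.float64(90.0)]
[ 92.2 287.7]
[324.  284.8]
[547.6 283.2]
```

Centred, bar at u=327. Rocking B anticlockwise.

```bash
python3 -m creep '[0.15,0,0,0,0.10, 0.15,0,0,0,0]' 40 >/dev/null; python3 st.py
python3 -m creep '[0.15,0,0,0,0.05, 0.15,0,0,0,0]' 40 >/dev/null; python3 st.py
python3 -m creep '[0.15,0,0,0,0.05, 0.15,0,0,0,0]' 40 >/dev/null; python3 st.py
python3 -m creep '[0.15,0,0,0,0.05, 0.15,0,0,0,0]' 40 >/dev/null; python3 st.py
```

```text
t 8.6 yaw [ 3.112 -0.026  0.238] F [-0.8 -0.4 -0. ] M [ 0.067 -0.     0.028] op 13.9 [ 0.5342 -0.2265  0.1506]
t 8.85 yaw [ 3.112 -0.026  0.285] F [-0.3 -0.2  1. ] M [ 0.125  0.005 -0.07 ] op 13.6 [ 0.5342 -0.2264  0.1506]
t 9.1 yaw [ 3.112 -0.026  0.331] F [-0.8  0.1 -0.7] M [ 0.139  0.016 -0.047] op 13.9 [ 0.5341 -0.2262  0.1505]
t 9.35 yaw [ 3.113 -0.026  0.377] F [ 0.2  0.6 -1. ] M [ 0.078 -0.024 -0.042] op 13.9 [ 0.5341 -0.2261  0.1504]
```

```bash
python3 -m creep '[0.15,0,0,0,0.05, 0.15,0,0,0,0]' 40 >/dev/null; python3 st.py
python3 -m creep '[0.15,0,0,0,0.05, 0.15,0,0,0,0]' 40 >/dev/null; python3 st.py
python3 look.py w11
```

```text
t 9.6 yaw [ 3.112 -0.026  0.424] F [ 0.2 -0.   0.4] M [-0.05  -0.026 -0.132] op 13.9 [ 0.5341 -0.2263  0.1505]
t 9.85 yaw [ 3.111 -0.026  0.469] F [-0.8 -0.7 -0.5] M [-0.284  0.142 -0.351] op 13.7 [ 0.5341 -0.227   0.1508]
9.9 [ 0.5341 -0.227   0.1508] [ 3.111 -0.026  0.469]
[ 69.4 202. ] [33, 142, 74, 138, 4018] [array([ 68.3, 212.2]), array([139.2,  64.5]), np.float64(85.2)]
[329.5 262.4] [312, 226, 36, 73, 2057] [array([329.6, 262.9]), array([29.8, 74.3]), np.float64(7.6)]
[319.4 334.4] [310, 330, 20, 11, 190] [array([319.5, 335. ]), array([10., 19.]), np.float64(90.0)]
[523.6 349.7] [479, 331, 95, 43, 3181] [array([526., 352.]), array([42., 94.]), np.float64(90.0)]
[ 87.7 214.4]
[321.3 283.5]
[520.7 343.7]
```

View pics/w11.png

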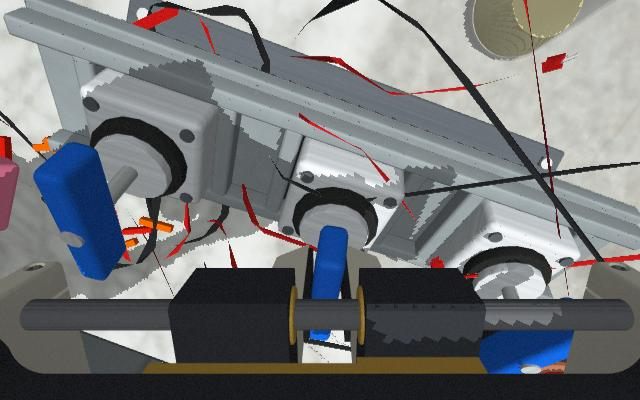

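```bash
python3 -m creep '[0.15,0,0,0,0.03, 0.15,0,0,0,0]' 40 >/dev/null; python3 st.py
python3 -m creep '[0.15,0,0,0,-0.15, 0.15,0,0,0,-0.15, 0.15,0,0,0,0]' 40 >/dev/null; python3 st.py
python3 -m creep '[0.15,0,0,0,-0.15, 0.15,0,0,0,0]' 40 >/dev/null; python3 st.py
python3 -m creep '[0.15,0,0,0,-0.08, 0.15,0,0,0,0]' 40 >/dev/null; python3 st.py
python3 -m creep '[0.15,0,0,0,-0.05, 0.15,0,0,0,0]' 40 >/dev/null; python3 st.py
```

```text
t 10.15 yaw [ 3.11  -0.026  0.498] F [-1.3 -0.1  0.8] M [-0.303  0.086 -0.397] op 13.8 [ 0.5343 -0.2273  0.1511]
t 10.53 yaw [ 3.113 -0.025  0.191] F [ 0.6 -0.5  0.8] M [ 0.005 -0.002  0.005] op 13.7 [ 0.5338 -0.2259  0.1505]
t 10.78 yaw [ 3.113 -0.024  0.045] F [-0.5 -1.2 -0. ] M [-0.1    0.151 -0.05 ] op 14.0 [ 0.5336 -0.2258  0.1501]
t 11.03 yaw [ 3.113 -0.024 -0.026] F [-0.8 -0.3 -1.1] M [-0.008  0.094  0.044] op 13.7 [ 0.5336 -0.226   0.1501]
t 11.28 yaw [ 3.113 -0.024 -0.068] F [-0.  -0.6  1.1] M [0.146 0.094 0.084] op 14.0 [ 0.5335 -0.2258  0.1501]
```

```bash
python3 -m creep '[0.15,0,0,0,-0.05, 0.15,0,0,0,0]' 40 >/dev/null; python3 st.py
python3 -m creep '[0.15,0,0,0,-0.05, 0.15,0,0,0,0]' 40 >/dev/null; python3 st.py
python3 -m creep '[0.15,0,0,0,-0.05, 0.15,0,0,0,0]' 40 >/dev/null; python3 st.py
```

```text
t 11.53 yaw [ 3.114 -0.023 -0.111] F [-0.4 -0.3  1.7] M [0.312 0.071 0.075] op 13.9 [ 0.5334 -0.2254  0.1502]
t 11.78 yaw [ 3.115 -0.023 -0.156] F [-0.9  0.2  1.9] M [0.527 0.168 0.166] op 14.3 [ 0.5332 -0.2248  0.1504]
t 12.03 yaw [ 3.116 -0.021 -0.2  ] F [-2.   1.6  3.2] M [0.558 0.33  0.35 ] op 14.0 [ 0.5329 -0.2242  0.1505]
```

B is free over about 0.4 rad with hard stops at both ends, so it is the worn one. I'll confirm the clockwise stop, bring the bar back near square, release, and check the third bar.

```bash
python3 -m creep '[0.15,0,0,0,-0.03, 0.15,0,0,0,0]' 40 >/dev/null; python3 st.py
python3 -m creep '[0.15,0,0,0,0.15, 0.15,0,0,0,0.15, 0.15,0,0,0,0.13, 0.15,0,0,0,-0.07, 0.25,0,0,0,0, 0.35,0,0,0,0, 0.35,0,0,0.04,0, 0.4,0,0,0.036,0, 0.4,-0.008,0.053,0,0, 0.4,-0.007,0.053,0,0, 0.4,0,0,0,0]' 40; python3 look.py w12; python3 bars.py
```

```text
t 12.28 yaw [ 3.116 -0.021 -0.228] F [-1.6  1.8  3.2] M [0.703 0.29  0.498] op 14.3 [ 0.5328 -0.2238  0.1506]
time: 13.65
tool_pos: [0.5188, -0.1198, 0.2277]
tool_rot: [3.11, -0.026, 0.149]
contact_force: [0.6, -1.1, 0.4]
opening: 0.037
13.7 [ 0.5192 -0.1214  0.2276] [ 3.109 -0.026  0.148]
[63.7  3.6] [52, 0, 24, 11, 169] [array([63.5,  5. ]), array([10., 23.]), np.float64(90.0)]
[85.4  8.5] [72, 0, 30, 21, 368] [array([86.1,  6.5]), array([16.7, 28.1]), np.float64(36.3)]
[106.1  13.1] [90, 0, 36, 30, 527] [array([107. ,  11.3]), array([15.6, 39.6]), np.float64(36.9)]
[124.2  17.1] [106, 0, 40, 38, 598] [array([125. ,  15.6]), array([13.6, 49. ]), np.float64(36.9)]
[141.1  20.8] [120, 0, 45, 45, 665] [array([141.8,  19.6]), array([12.4, 58.1]), np.float64(37.6)]
[156.9  24.3] [133, 0, 51, 52, 740] [array([157.7,  23. ]), array([11.8, 67.4]), np.float64(38.0)]
[321.8 223.5] [311, 184, 22, 86, 1386] [array([321.2, 226.5]), array([85.4, 19.3]), np.float64(88.1)]
[485.5 223.7] [459, 185, 48, 83, 1388] [array([485., 228.]), array([30.6, 88.3]), np.float64(15.1)]
[126.  241.3] [114, 211, 25, 64, 1202] [array([126.9, 242.4]), array([63.8, 21.9]), np.float64(85.9)]
[622.6 249. ] [603, 230, 37, 32, 398] [array([624.4, 248.9]), array([12.5, 46.9]), np.float64(49.1)]
[321.  227.4]
[475.  227.8]
[624.6 229.1]
A centre(ex,ey mm) [ 8.7 -0.5] size [85.6 11.7] phi 0.062
B centre(ex,ey mm) [10.3  2. ] size [85.5 19.5] phi 0.159
C centre(ex,ey mm) [-3.6  2.2] size [13.8 39.8] phi -0.048
```

View pics/w12.png

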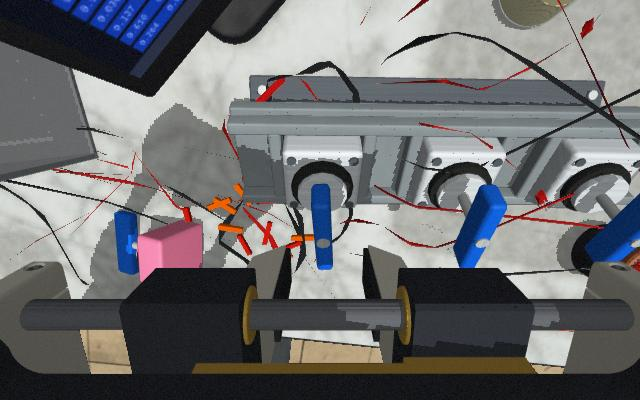

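```bash
python3 -m creep '[0.4,0.0,0.004,-0.037,0.052, 0.35,0,0.003,-0.035,0, 0.35,0,0.001,-0.003,0, 0.3,0,0,0,0]' 40; python3 look.py w13
```

```text
time: 14.25
tool_pos: [0.5214, -0.1195, 0.1519]
tool_rot: [3.105, -0.029, 0.197]
contact_force: [0.8, -0.9, 1.0]
opening: 0.0284
14.3 [ 0.5214 -0.1195  0.152 ] [ 3.105 -0.03   0.197]
[53.1  3.3] [38, 0, 28, 10, 169] [array([51.5,  4.5]), array([ 9., 27.]), np.float64(90.0)]
[79.  9.] [63, 0, 36, 23, 493] [array([79.9,  6.5]), array([20.5, 33.2]), np.float64(39.8)]
[ 72.6 258.2] [58, 229, 30, 70, 1381] [array([ 74.5, 263.5]), array([69.7, 28.6]), np.float64(85.6)]
[325.3 263.8] [311, 229, 30, 70, 1943] [array([325.5, 263.5]), array([69., 29.]), np.float64(90.0)]
[575.9 267.4] [555, 239, 41, 60, 1341] [array([575.5, 269.1]), array([37.9, 60. ]), np.float64(3.3)]
[324.4 335. ] [314, 330, 22, 11, 207] [array([324.5, 335. ]), array([10., 21.]), np.float64(90.0)]
[526.2 337. ] [511, 330, 36, 16, 379] [array([528.5, 337.5]), array([15., 35.]), np.float64(90.0)]
[322.9 286.6]
[540.1 294.8]
[743.7 303.5]
```

Centred on the third bar, at u=325. Closing to the straddle and rocking it anticlockwise, then clockwise.

```bash
python3 -m creep '[0.25,-0.003,0.0005,-0.003,0, 0.2,0,0,0,0, 0.15,0,0,0,0, 0.15,0,0,0,0]' 40 >/dev/null; python3 st.py
python3 -m creep '[0.15,0,0,0,0.10, 0.15,0,0,0,0]' 40 >/dev/null; python3 st.py
python3 -m creep '[0.15,0,0,0,0.08, 0.15,0,0,0,0]' 40 >/dev/null; python3 st.py
python3 -m creep '[0.15,0,0,0,0.06, 0.15,0,0,0,0]' 40 >/dev/null; python3 st.py
```

```text
t 14.8 yaw [ 3.102 -0.034  0.196] F [-0.7 -0.8  0.4] M [ 0.025  0.056 -0.001] op 14.0 [ 0.5195 -0.1199  0.1517]
t 15.05 yaw [ 3.103 -0.035  0.298] F [ 0.2 -0.1  0.1] M [ 0.165 -0.044  0.   ] op 13.8 [ 0.5197 -0.1194  0.1519]
t 15.3 yaw [ 3.103 -0.035  0.374] F [0.  0.7 0.3] M [ 0.131 -0.065 -0.292] op 13.7 [ 0.5199 -0.1192  0.152 ]
t 15.55 yaw [ 3.102 -0.036  0.429] F [ 0.6 -0.2 -0.2] M [ 0.071 -0.065 -0.4  ] op 13.9 [ 0.5203 -0.1194  0.1523]
```

```bash
python3 -m creep '[0.15,0,0,0,-0.12, 0.15,0,0,0,-0.12, 0.15,0,0,0,0]' 40 >/dev/null; python3 st.py
python3 -m creep '[0.15,0,0,0,-0.10, 0.15,0,0,0,0]' 40 >/dev/null; python3 st.py
python3 -m creep '[0.15,0,0,0,-0.08, 0.15,0,0,0,0]' 40 >/dev/null; python3 st.py
python3 -m creep '[0.15,0,0,0,-0.06, 0.15,0,0,0,0]' 40 >/dev/null; python3 st.py
```

```text
t 15.93 yaw [ 3.102 -0.035  0.175] F [0.7 0.6 0.1] M [0.099 0.073 0.042] op 13.6 [ 0.5198 -0.1193  0.1521]
t 16.18 yaw [ 3.103 -0.033  0.077] F [-0.2  0.5  0.7] M [0.104 0.133 0.089] op 13.6 [ 0.5192 -0.119   0.1518]
t 16.43 yaw [ 3.103e+00 -3.300e-02  2.000e-03] F [-1.  -0.2  1.6] M [0.225 0.048 0.292] op 13.5 [ 0.5192 -0.119   0.1518]
t 16.68 yaw [ 3.102 -0.034 -0.051] F [-0.5  1.4  1.6] M [0.425 0.064 0.501] op 14.0 [ 0.5196 -0.119   0.1522]
```

A resists both ways (-0.40 and +0.50 N m), so it is sound. The worn one is the middle coupling; going back to it.

```bash
python3 -m creep '[0.15,0,0,0,0.12, 0.15,0,0,0,0.12, 0.25,0,0,0,0, 0.35,0,0,0,0, 0.35,0,0,0.04,0, 0.4,0,0,0.034,0, 0.4,0.008,-0.053,0,0, 0.4,0.007,-0.053,0,0, 0.4,0,0,0,0]' 40; python3 look.py w14; python3 bars.py
```

```text
time: 17.8
tool_pos: [0.5349, -0.2279, 0.2287]
tool_rot: [3.1, -0.034, 0.199]
contact_force: [0.1, 0.1, -0.7]
opening: 0.0368
17.85 [ 0.5346 -0.226   0.2285] [ 3.102 -0.034  0.2  ]
[5.5 7. ] [0, 0, 17, 22, 202] [array([ 8. , 10.5]), array([21., 16.]), np.float64(90.0)]
[150.6 217.8] [129, 177, 49, 89, 1567] [array([151. , 222.7]), array([93.1, 32.2]), np.float64(76.1)]
[319.1 225.8] [310, 186, 20, 86, 1377] [array([319.5, 228.5]), array([18.5, 85.2]), np.float64(1.2)]
[479.8 231.2] [445, 194, 63, 74, 1847] [array([477.8, 234.6]), array([33. , 84.8]), np.float64(31.3)]
[ 10. 222.] [0, 199, 25, 65, 818] [array([ 14. , 230.6]), array([64.1, 23.5]), np.float64(83.7)]
[158.3 222.4]
[317.7 229.8]
[469.4 237.7]
A centre(ex,ey mm) [ 9.3 -3.2] size [19.  86.8] phi -0.088
B centre(ex,ey mm) [ 9.  -0.5] size [85.6 11.6] phi 0.036
C centre(ex,ey mm) [16.3  5. ] size [24.3 73. ] phi -0.021
```

View pics/w14.png

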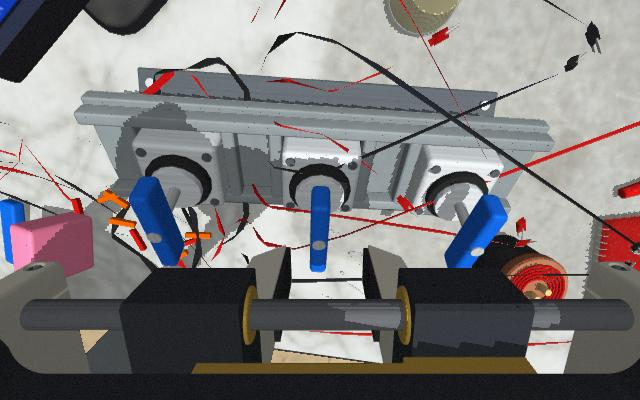

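```bash
python3 -m creep '[0.4,-0.001,0.003,-0.037,-0.028, 0.35,-0.001,0.003,-0.035,0, 0.35,0,0.001,-0.003,0, 0.3,0,0,0,0]' 40; python3 look.py w15
```

```text
time: 18.4
tool_pos: [0.5328, -0.2137, 0.1538]
tool_rot: [3.101, -0.035, 0.176]
contact_force: [-0.1, -3.4, 2.0]
opening: 0.0285
18.45 [ 0.5329 -0.2139  0.154 ] [ 3.1   -0.035  0.176]
[ 95.6 258.8] [65, 218, 68, 81, 2824] [array([ 94.9, 261.8]), array([86.9, 55.6]), np.float64(75.8)]
[346.  262.6] [332, 227, 30, 72, 1982] [array([346.5, 262.5]), array([71., 29.]), np.float64(90.0)]
[583.5 265.8] [523, 230, 117, 69, 3123] [array([576. , 269.9]), array([ 55.8, 119. ]), np.float64(64.7)]
[341.5 333.8] [331, 330, 22, 9, 182] [array([341.5, 334. ]), array([ 8., 21.]), np.float64(90.0)]
[542.3 333. ] [529, 330, 29, 8, 175] [array([543. , 333.5]), array([ 7., 28.]), np.float64(90.0)]
[121.4 279.1]
[349.7 283. ]
[564.3 287.9]
```

```bash
python3 -m creep '[0.35,0,-0.006,0,0, 0.35,0,-0.004,0,0, 0.35,0,0,0,0]' 40; python3 look.py w16
```

```text
time: 18.82
tool_pos: [0.5343, -0.2247, 0.1568]
tool_rot: [3.098, -0.039, 0.176]
contact_force: [0.2, -1.1, 0.1]
opening: 0.0322
18.875 [ 0.5342 -0.2246  0.1568] [ 3.098 -0.039  0.176]
[ 72.9 255.3] [41, 215, 70, 84, 2617] [array([ 71.8, 260.8]), array([90.3, 57.1]), np.float64(76.3)]
[328.2 260. ] [315, 222, 28, 77, 2045] [array([328.5, 260. ]), array([76., 27.]), np.float64(90.0)]
[559.8 266.8] [508, 227, 100, 72, 4079] [array([559.5, 271. ]), array([55.2, 94.8]), np.float64(42.9)]
[100.5 276. ]
[326.6 279.6]
[538.6 284.2]
```

View pics/w16.png

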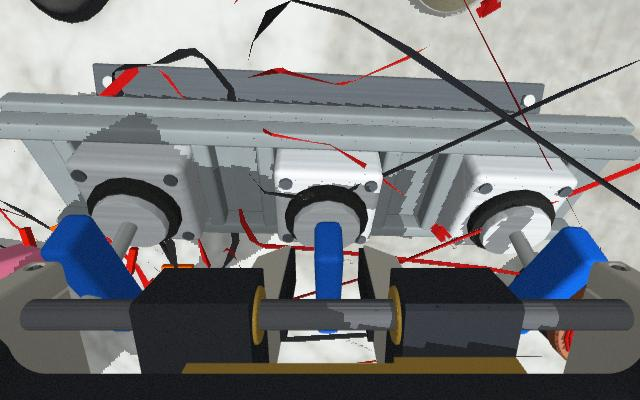

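```bash
python3 -m creep '[0.3,0,0,-0.004,0, 0.2,0,0,0,0, 0,0,0,0,0, 0,0,0,0,0, 0,0,0,0,0]' 55; python3 st.py
python3 -m creep '[0,-0.005,-0.0007,0.009,0, 0,-0.005,-0.0007,0.009,0, 0,0,0,0,0]' 55; python3 st.py; python3 look.py w17
```

```text
time: 19.5
tool_pos: [0.5341, -0.2245, 0.1525]
tool_rot: [3.098, -0.039, 0.176]
contact_force: [0.3, 0.6, 0.4]
opening: 0.0118
t 19.5 yaw [ 3.098 -0.039  0.176] F [0.3 0.6 0.4] M [0.085 0.148 0.06 ] op 11.8 [ 0.5341 -0.2245  0.1525]
time: 19.88
tool_pos: [0.5231, -0.2255, 0.171]
tool_rot: [3.1, -0.038, 0.176]
contact_force: [0.5, -0.0, -3.8]
opening: 0.0116
t 19.88 yaw [ 3.1   -0.038  0.176] F [ 0.5 -0.  -3.8] M [ 0.074  0.182 -0.034] op 11.6 [ 0.5231 -0.2255  0.171 ]
19.925 [ 0.5231 -0.2254  0.1705] [ 3.1   -0.038  0.176]
[ 99.7 235.7] [64, 182, 82, 116, 2981] [array([101.1, 244.4]), array([125.8,  51.1]), np.float64(70.6)]
[540.6 246.6] [489, 196, 102, 103, 4662] [array([534.5, 248.5]), array([ 50.9, 120.2]), np.float64(45.0)]
[326.4 261.9] [312, 226, 30, 73, 2005] [array([326.5, 262. ]), array([72., 29.]), np.float64(90.0)]
[326.4 333.8] [316, 330, 22, 9, 177] [array([326.5, 334. ]), array([ 8., 21.]), np.float64(90.0)]
[115.8 242.9]
[327.8 247.5]
[527.7 253. ]
```

View pics/w17.png

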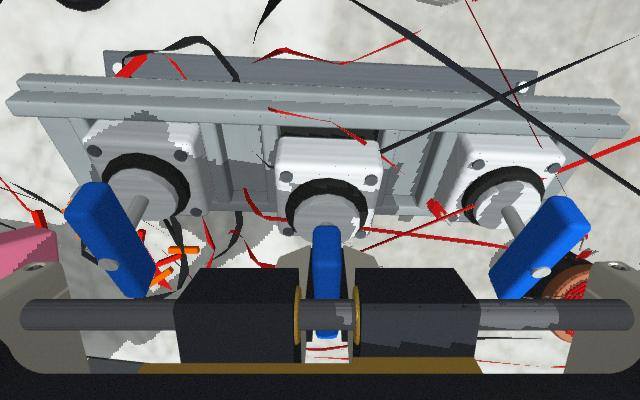

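The foot has followed out of the pocket (-3.8 N) and the bar is centred between the pads at (326,262). Continuing along the normal, then up.

```bash
python3 -m creep '[0,-0.008,-0.001,0.014,0, 0,-0.008,-0.001,0.014,0, 0,-0.012,0,0.03,0, 0,-0.02,0.01,0.035,0, 0,-0.02,0.03,0.025,0.03, 0,-0.005,0.045,0,0.03, 0,0,0.045,0,0, 0,0,0.045,0,0, 0,0,0.03,0,0, 0,0,0,0,0]' 55; python3 st.py; python3 look.py w18; python3 -c "
from h import *
c=cam('side');cv2.imwrite('pics/s18.png',cv2.resize(c['image'][80:300,180:420,::-1],None,fx=2.5,fy=2.5,interpolation=2))"
```

```text
time: 21.18
tool_pos: [0.441, -0.0177, 0.3]
tool_rot: [3.097, -0.042, 0.234]
contact_force: [0.2, -1.2, -3.7]
opening: 0.0115
t 21.18 yaw [ 3.097 -0.042  0.234] F [ 0.2 -1.2 -3.7] M [0.005 0.171 0.043] op 11.5 [ 0.441  -0.0177  0.3   ]
21.225 [ 0.4412 -0.0187  0.3   ] [ 3.096 -0.042  0.233]
[459.4 139.7] [439, 102, 39, 79, 983] [array([459.2, 142.5]), array([21.3, 81.9]), np.float64(15.3)]
[236.2 169.8] [226, 142, 22, 57, 869] [array([236.2, 170. ]), array([15.9, 56. ]), np.float64(6.3)]
[326.4 262.4] [313, 227, 28, 72, 1851] [array([326.5, 262.5]), array([71., 27.]), np.float64(90.0)]
[326.4 334.3] [316, 331, 22, 8, 155] [array([326.5, 334.5]), array([ 7., 21.]), np.float64(90.0)]
[451.8 142.8]
[569.2 154.4]
[681.3 166.2]
```

View pics/s18.png

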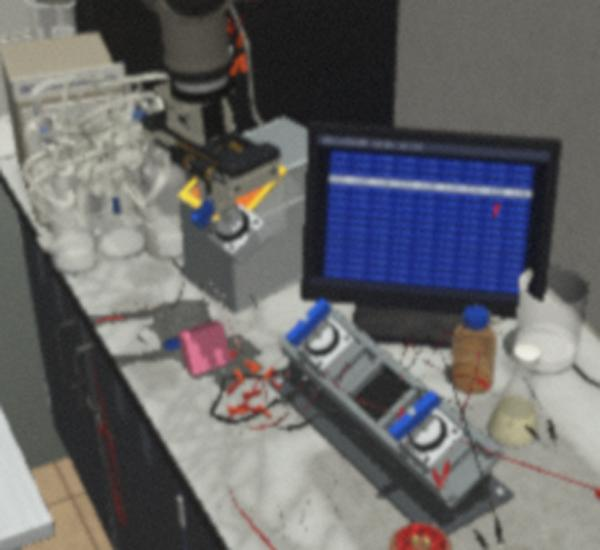

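View pics/w18.png

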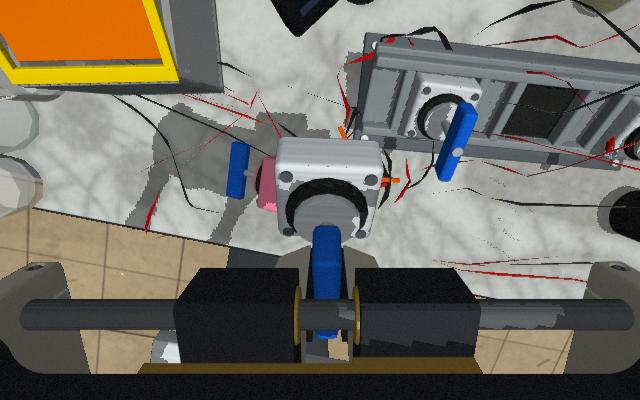

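The coupling is held with its tilt kept (foot at (330,170) in the wrist view), the middle pocket is empty and the two sound ones are in place. On to the mouth.

```bash
python3 -m creep '[0,0.005,0.045,0,0, 0,0.01,0.045,0,0, 0,0.01,0.045,0,0, 0,0.01,0.04,0,0, 0,0.005,0.012,0,0, 0,0,0,0,0]' 55; python3 st.py; python3 look.py w19
python3 - <<'E'
from h import *
c=cam("wrist"); m=cv2.inRange(c["hsv"],*YEL); print([b[2] for b in blobs(c,*YEL,200)])
T=cam("top"); cv2.imwrite('pics/t19.png',cv2.resize(T['image'][140:300,180:340,::-1],None,fx=3.5,fy=3.5,interpolation=2))
ys=.24;u=np.array([.841,.206,.5]);e=np.array([-np.sin(ys),np.cos(ys),0]);M=np.array([.550,.1857,.175])
for a in(-1,1):
  for b in(-1,1): print(a,b,np.round(proj(c,M+a*.0475*u+b*.053*e),1))
E
```

```text
time: 22.02
tool_pos: [0.4842, 0.1642, 0.3006]
tool_rot: [3.092, -0.043, 0.22]
contact_force: [-0.1, -0.3, -3.6]
opening: 0.0116
t 22.02 yaw [ 3.092 -0.043  0.22 ] F [-0.1 -0.3 -3.6] M [0.051 0.216 0.039] op 11.6 [0.4842 0.1642 0.3006]
22.075 [0.484  0.1637 0.3006] [ 3.092 -0.043  0.219]
[543.2  29.8] [487, 0, 101, 87, 1301] [array([531.9,  37.1]), array([ 16.1, 131.9]), np.float64(49.4)]
[370.4 234.7] [357, 207, 25, 49, 474] [array([369. , 229.7]), array([16.7, 48.6]), np.float64(12.1)]
[619.3 236.8] [596, 212, 44, 46, 470] [array([620. , 236.6]), array([ 9.7, 61.5]), np.float64(46.5)]
[326.4 262.1] [313, 226, 28, 73, 1891] [array([326.5, 262. ]), array([72., 27.]), np.float64(90.0)]
[326.5 334.3] [316, 331, 22, 8, 161] [array([326.5, 334.5]), array([ 7., 21.]), np.float64(90.0)]
[614.4 226.4]
[717.8 233.5]
[816.8 240.8]
[((305.70318603515625, 112.82847595214844), (143.42758178710938, 203.21925354003906), 88.11180877685547)]
-1 -1 [371.9 169.8]
-1 1 [246.2 173.6]
1 -1 [386.3  57. ]
1 1 [222.2  59.8]
```

View pics/w19.png

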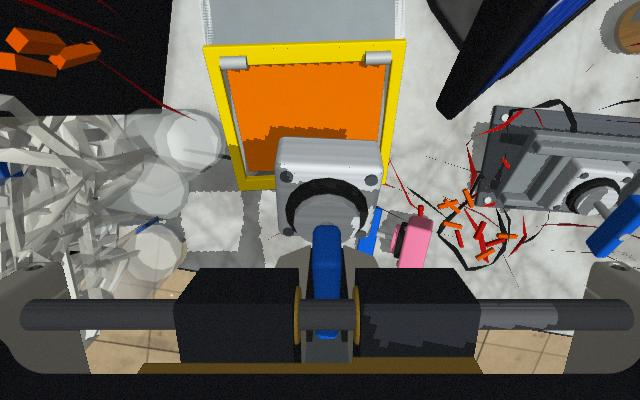

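View pics/t19.png

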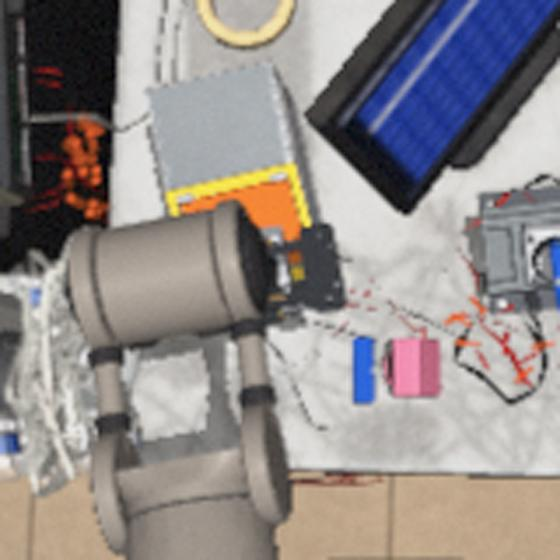

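The frame corners fall where the calibration puts them: inner mouth about (225–385, 60–172), square to the tool. I'll move to about 15 mm above the mouth.

```bash
python3 -m creep '[0,0.007,0.005,-0.016,0.01, 0,0.006,0.005,-0.016,0, 0,0,0,0,0]' 55; python3 st.py; python3 look.py w20 >/dev/null
python3 - <<'E'
from h import *
c=cam("side"); cv2.imwrite('pics/s20.png',cv2.resize(c['image'][80:230,200:380,::-1],None,fx=4,fy=4,interpolation=2))
E
```

```text
time: 22.55
tool_pos: [0.4974, 0.1719, 0.2661]
tool_rot: [3.092, -0.042, 0.226]
contact_force: [-0.4, -0.9, -3.5]
opening: 0.0115
t 22.55 yaw [ 3.092 -0.042  0.226] F [-0.4 -0.9 -3.5] M [ 0.053  0.212 -0.031] op 11.5 [0.4974 0.1719 0.2661]
```

View pics/w20.png

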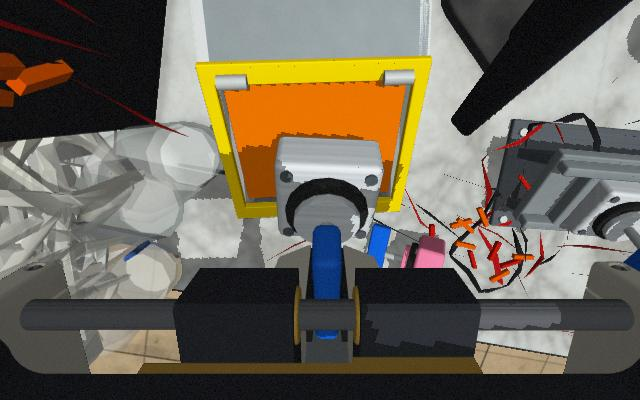

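View pics/s20.png

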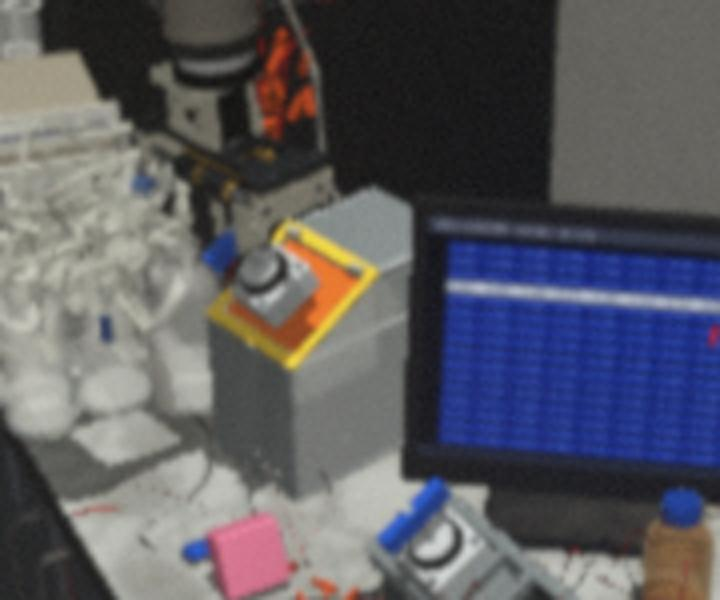

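Run:
```python
from h import *
c=cam("wrist");y=.23
n=np.array([-.5*np.cos(y),-.5*np.sin(y),.866]);u=np.array([.866*np.cos(y),.866*np.sin(y),.5]);e=np.array([-np.sin(y),np.cos(y),0]);M=np.array([.550,.1857,.175])
for off,px in((.035,(278,137)),(.035,(380,142)),(.045,(278,137)),(.045,(380,142)),(0,(219,82)),(0,(412,78)),(0,(237,206)),(0,(395,206))):
    o,d=ray(c,*px);X=o+d*((M-o)@n+off)/(d@n);print(off,px,"s",((X-M)@u).round(4),"lat",((X-M)@e).round(4))
```

```text
0.035 (278, 137) s 0.0322 lat 0.0206
0.035 (380, 142) s 0.0284 lat -0.0338
0.045 (278, 137) s 0.039 lat 0.0195
0.045 (380, 142) s 0.0354 lat -0.0313
0 (219, 82) s 0.0457 lat 0.0545
0 (412, 78) s 0.0478 lat -0.0553
0 (237, 206) s -0.0537 lat 0.0607
0 (395, 206) s -0.057 lat -0.0625
```

```bash
python3 -m creep '[0,-0.006,0.005,0,0, 0,0.0073,0.0017,-0.013,0, 0,0.0073,0.0017,-0.013,0, 0,0.0073,0.0017,-0.013,0, 0,0,0,0,0]' 58; python3 st.py; python3 look.py w21 >/dev/null
```

```text
time: 23.32
tool_pos: [0.5138, 0.1825, 0.2271]
tool_rot: [3.091, -0.044, 0.226]
contact_force: [-3.8, -3.0, -4.5]
opening: 0.0118
t 23.32 yaw [ 3.091 -0.044  0.226] F [-3.8 -3.  -4.5] M [-0.529  0.883 -0.026] op 11.8 [0.5138 0.1825 0.2271]
```

View pics/w21.png

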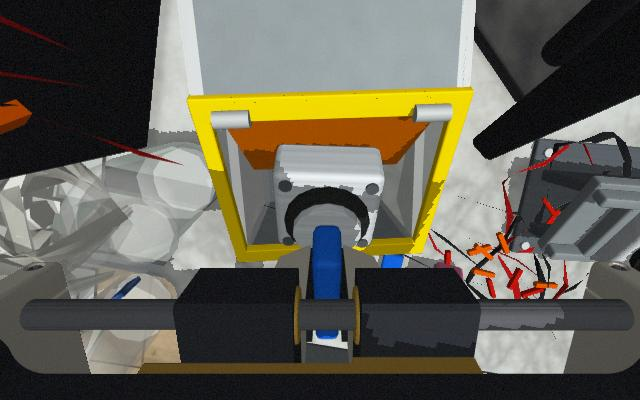

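The flap is opening and the foot is entering, centred in the mouth (foot at (330,165)). Continuing.

```bash
python3 -m creep '[0,0.0073,0.0017,-0.013,0, 0,0.0073,0.0017,-0.013,0, 0,0,0,0,0]' 58; python3 st.py; python3 look.py w22 >/dev/null
```

```text
time: 23.75
tool_pos: [0.5284, 0.1859, 0.2002]
tool_rot: [3.091, -0.043, 0.226]
contact_force: [-3.6, -0.0, -2.9]
opening: 0.0114
t 23.75 yaw [ 3.091 -0.043  0.226] F [-3.6 -0.  -2.9] M [-0.179  0.79  -0.158] op 11.4 [0.5284 0.1859 0.2002]
```

View pics/w22.png

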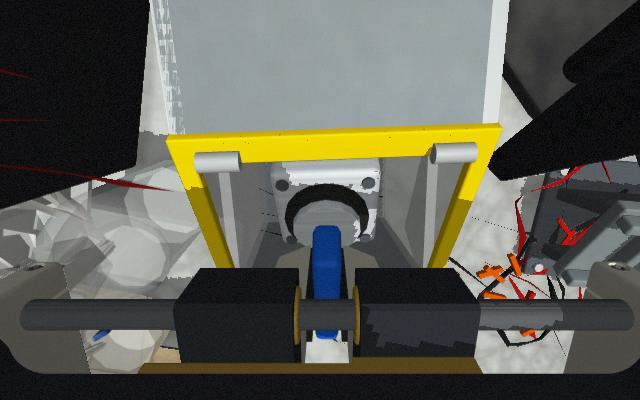

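```bash
python3 -m creep '[0,0.007,0.0017,-0.013,0, 0,0.007,0.0017,-0.012,0, 0,0,0,0,0]' 58; python3 st.py; python3 look.py w23 >/dev/null;  python3 - <<'E'
from h import *
c=cam("side"); cv2.imwrite('pics/s23.png',cv2.resize(c['image'][80:230,200:380,::-1],None,fx=4,fy=4,interpolation=2))
E
```

```text
time: 24.18
tool_pos: [0.5438, 0.1897, 0.175]
tool_rot: [3.092, -0.046, 0.226]
contact_force: [-0.7, -0.7, -5.7]
opening: 0.0117
t 24.18 yaw [ 3.092 -0.046  0.226] F [-0.7 -0.7 -5.7] M [-0.043  0.518 -0.004] op 11.7 [0.5438 0.1897 0.175 ]
```

View pics/w23.png

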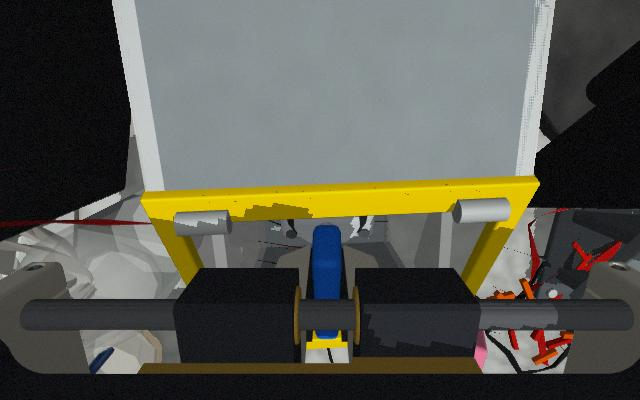

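View pics/s23.png

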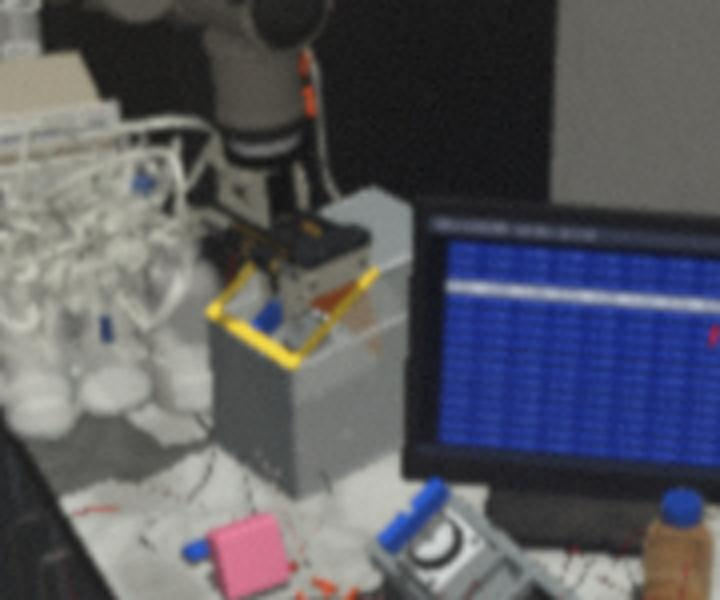

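The coupling is in to just past the mouth plane, the flap hangs nearly vertical (seen through the side wall at (360,310) in the crop), and the rim is clear. A few mm more, then release with a small opening.

```bash
python3 -m creep '[0,0.003,0.0007,-0.006,0, 0,0,0,0,0]' 58; python3 st.py;python3 -m creep '[0.3,0,0,0,0, 0.3,0,0,0,0, 0.3,0,0,0,0]' 30; python3 st.py; python3 look.py w24 >/dev/null;  python3 - <<'E'
from h import *
c=cam("side"); cv2.imwrite('pics/s24.png',cv2.resize(c['image'][80:230,200:380,::-1],None,fx=4,fy=4,interpolation=2))
E
```

```text
time: 24.52
tool_pos: [0.5466, 0.1905, 0.1695]
tool_rot: [3.092, -0.046, 0.226]
contact_force: [-0.0, 0.3, -7.0]
opening: 0.012
t 24.52 yaw [ 3.092 -0.046  0.226] F [-0.   0.3 -7. ] M [0.014 0.408 0.004] op 12.0 [0.5466 0.1905 0.1695]
time: 24.9
tool_pos: [0.5481, 0.1904, 0.1721]
tool_rot: [3.091, -0.052, 0.227]
contact_force: [-1.7, -0.9, -0.3]
opening: 0.0273
t 24.9 yaw [ 3.091 -0.052  0.227] F [-1.7 -0.9 -0.3] M [-0.244  0.426  0.033] op 27.3 [0.5481 0.1904 0.1721]
```

View pics/w24.png

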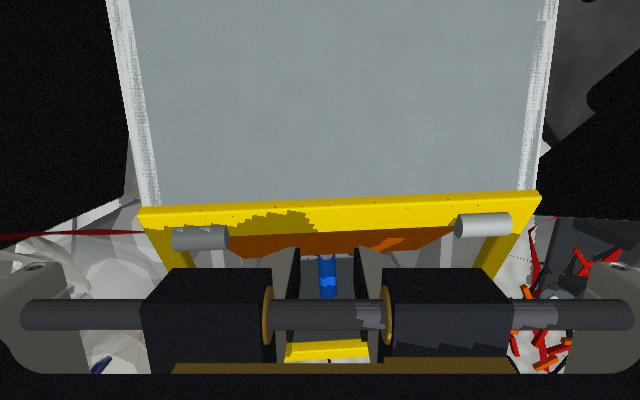

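View pics/s24.png

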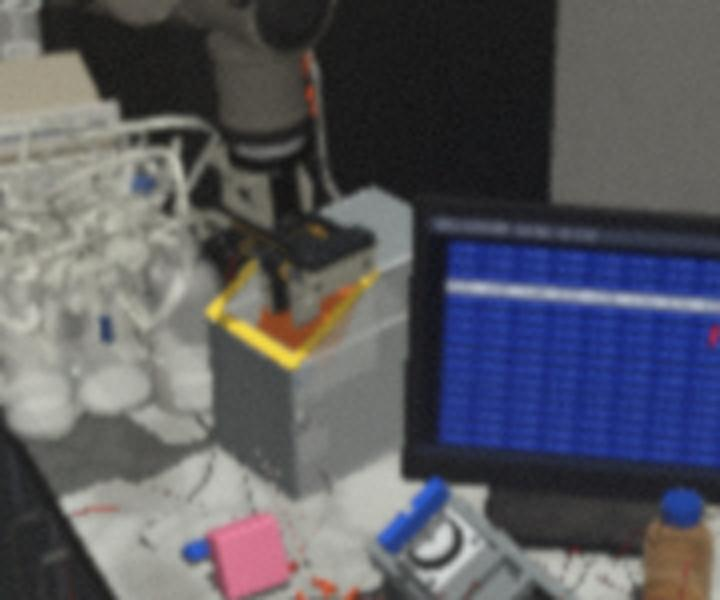

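The coupling has dropped in (bar below at (327,275)) and the flap now rests on the fingers. Retreating along the normal.

```bash
python3 -m creep '[0.3,-0.004,-0.001,0.015,0, 0.3,-0.01,-0.002,0.025,0, 0.3,-0.015,-0.004,0.03,0, 0.3,-0.02,-0.005,0.035,0, 0.3,-0.03,-0.01,0.03,0, 0.3,-0.03,-0.03,0.0,0, 0.3,-0.01,-0.05,0,0, 0.3,0,-0.05,0,0, 0.3,0,-0.05,0,0, 0.3,0,0,0,0]' 30; python3 st.py; python3 look.py w25 >/dev/null;  python3 - <<'E'
from h import *
c=cam("side"); cv2.imwrite('pics/s25.png',cv2.resize(c['image'][100:300,225:425,::-1],None,fx=3,fy=3,interpolation=2))
c=cam("top"); cv2.imwrite('pics/t25.png',cv2.resize(c['image'][140:260,215:455,::-1],None,fx=3.3,fy=3.3,interpolation=2))
E
```

```text
time: 26.25
tool_pos: [0.4279, -0.0144, 0.3245]
tool_rot: [3.088, -0.082, 0.23]
contact_force: [0.6, 0.3, -0.4]
opening: 0.0275
t 26.25 yaw [ 3.088 -0.082  0.23 ] F [ 0.6  0.3 -0.4] M [0.079 0.067 0.014] op 27.5 [ 0.4279 -0.0144  0.3245]
```

View pics/w25.png

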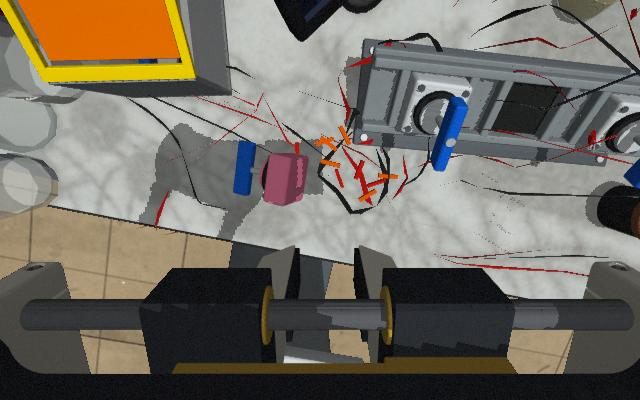

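View pics/s25.png

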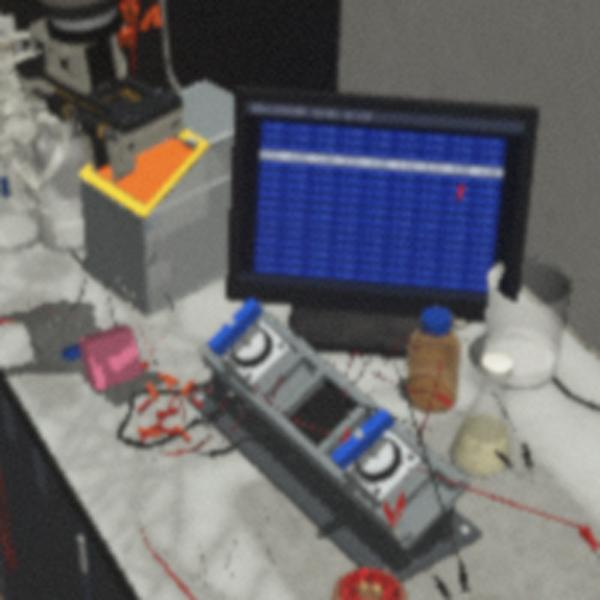

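View pics/t25.png

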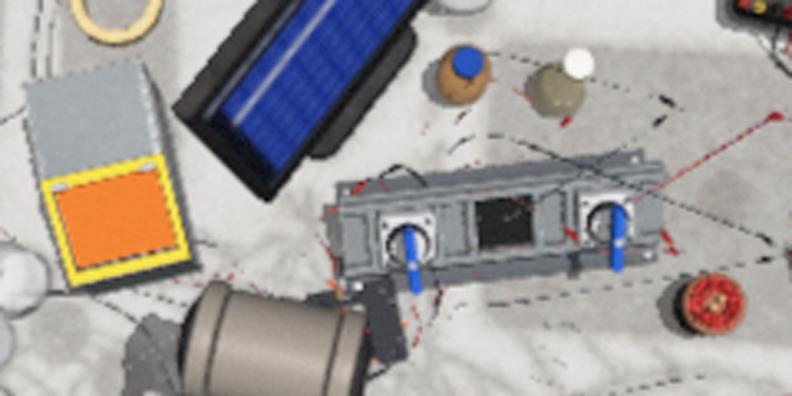

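```bash
python3 -m creep '[0.3,0,0.05,0.02,0, 0.3,0,0.05,0.0,0, 0.3,0,0,0,0]' 30;python3 look.py w26 >/dev/null; python3 -c "
import cv2
a=cv2.imread('pics/w26.png')[0:200,80:400];cv2.imwrite('pics/w26c.png',cv2.resize(a,None,fx=2.5,fy=2.5,interpolation=2))"
```

```text
time: 26.78
tool_pos: [0.4275, 0.0951, 0.3451]
tool_rot: [3.091, -0.083, 0.239]
contact_force: [0.1, -0.3, -0.4]
opening: 0.0271
```

View pics/w26c.png

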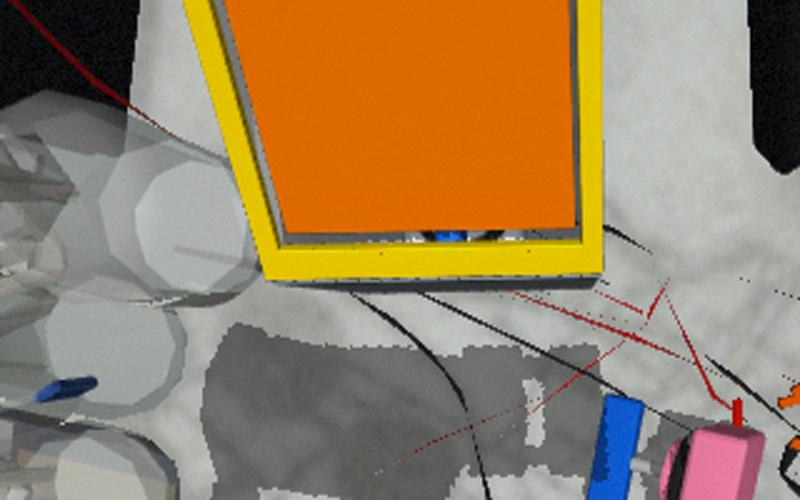

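Run:
```python
from h import *
c=cam("wrist");y=.23
n=np.array([-.5*np.cos(y),-.5*np.sin(y),.866]);u=np.array([.866*np.cos(y),.866*np.sin(y),.5]);e=np.array([-np.sin(y),np.cos(y),0]);M=np.array([.550,.1857,.175])
print("frame inner",[np.round(proj(c,M-.0475*u+b*.053*e),1) for b in(1,-1)])
H=M+.0475*u-.004*n
for a in(0,.05,.1,.2): print(a,[np.round(proj(c,H+.091*(-u*np.cos(a)-n*np.sin(a))+b*.053*e),1) for b in(1,-1)])
m=cv2.inRange(c["hsv"],*ORG)[:, :400];p=np.argwhere(m[:150]>0);print(p.max(0),p[p[:,0]>p[:,0].max()-3][:,1].min(),p[p[:,0]>p[:,0].max()-3][:,1].max())
```

```text
frame inner [array([190.4,  95.1]), array([306.3,  96. ])]
0 [array([190.5,  89. ]), array([306.3,  90. ])]
0.05 [array([191.7,  86.8]), array([306.3,  87.8])]
0.1 [array([192.8,  84.3]), array([306.3,  85.4])]
0.2 [array([194.7,  78.9]), array([306.3,  80.1])]
[ 93 307] 192 299
```

The flap edge is 4 px inside the frame edge. A shut flap would give about 6 px, and more if it were ajar, so it is shut. Handing in.

```bash
python3 -m creep '[0.3,0,0,0,0, 0.3,0,0,0,0, 0.3,0,0,0,0, 0.3,0,0,0,0]' 30; python3 -c "
from cell import workorder
print(workorder.hand_in())"
```

```text
time: 27.38
tool_pos: [0.4279, 0.0905, 0.3449]
tool_rot: [3.09, -0.082, 0.232]
contact_force: [0.2, 1.0, 0.4]
opening: 0.0276
the job is handed in; nothing more can be done
None
```

The worn coupling was the middle one. It is in the scrap box with the flap shut behind it, and I handed the job in at 27.4 s.

- **Rocking:** I rocked all three bars anticlockwise, then clockwise. The two outer bars resisted steadily both ways (0.40 to 0.54 N m about the vertical) and stayed near their starting angle. The middle bar turned almost freely over about 0.4 rad, with a stop at each end.
- **Scrapping:** I lifted the middle coupling along the slope normal and pushed it foot first through the flap. I let go just below the mouth and saw it drop in.
- **Last checks:** The flap edge sat 4 px inside the frame edge; a shut flap should show about 6 px and an open one more. The two sound couplings are in their pockets, and the bystanders in view look unmoved. The arm stood clear of everything, reading about 1 N or less.
- **What did not go cleanly:** On the return to the middle bar a finger brushed it sideways with about 3 N. The foot still looked seated in the next picture, before I gripped it. The tool also drifted about 5 degrees off vertical by the end, with no visible effect.

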